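# Rack the parlour's milk samples by kind

## Robot

A 7-joint arm with a two-finger parallel gripper is mounted at the origin on the work surface. World frame = base frame: x ahead of the robot, y to its left, z up, the work surface at z = 0. Lengths are in mm, angles in rad, forces in N, time in s.
With the tool pointing down it reaches from about 400 to 925 mm from the base axis. Payload 4.1 kg.
Tool frame: the origin (TCP) lies midway between the tips of the shut fingers; the grasp point (between the pads) lies 19 mm behind it; z points along the fingers, y is the line along which they close (so a half turn about z gives the same grasp; the last joint's range is limited). The gripper opens to 85 mm and grips with 20 to 120 N. Pads are 22 mm wide; open, the fingers measure 114 mm over their backs; the gripper's body (76 mm by 85 mm) begins 54 mm behind the grasp point. The pads swing forward as they close: fully open they stand 13 mm farther back than shut.
Start: joints at [1.04, 0.398, 0.045, 1.537, -0.019, 1.207, -0.051], TCP at [272.069, -590.358, 231.347] pointing down, gripper open.
Joint ranges: [-2.82, 2.82], [-0.49, 2.23], [-1.37, 1.46], [0, 2.46], [-1.36, 4.5], [0.23, 2], [-2.94, 2.94]. Speed limits (rad/s): [2.57, 2.57, 3.14, 3.14, 3.14, 3.14, 3.14].

## Interface

Orientations are given as a unit quaternion [x, y, z, w].
In Python, from workcell import manip gives the robot as it stands.
- The arm moves only by the tool arm_command, never from a script. Its argument "motion" is a list of rows, each an object with "jaw": the opening, from 0 (shut) to 1 (fully open); "travel": the shift along the tool's x, y, z scaled (see below), a list of three; "twist": the turn, a rotation vector about the tool's x, y, z scaled (see below), a list of three. A call has 1 to 5 rows; each row is the pose to reach, as a shift and turn from the pose commanded when the call began, along the tool's axes at that moment, turning the shorter way round; what a row does not reach only later rows make up. The controller multiplies each number of a shift by 1000 mm and each number of a turn by 360 degrees. A row lasts 1/8 s, in which the tool goes at most 62.5 mm and 10.7 degrees, less where a joint would pass 70% of its speed; a pose out of reach is approached as far as the arm can. A call with a number of a shift or a turn outside -1 to 1 is refused whole. A call with a gripper value outside its range is refused whole. The fingers move at their own pace and stop on an object; "squeeze" is the grip in N (left out, the last holds). Time passes only in rows, so rows that repeat a pose let the fingers close. It gives the time, the measured TCP pose, the force, the opening and the grip force at its end, in the units of the state.
- manip.get_obs(): the state, without advancing time (a new reading comes with each control period).
- manip.snapshot(name): name is "scene" or "top" or "wrist"; returns a dict with "pixels" (420x560x3 uint8, red, green, blue), "mtx" (3x3 intrinsics, pixels), "dist_coeffs" ([k1, k2, p1, p2, k3] as OpenCV has them; the pictures are not rectified), "view" (4x4, takes a point from world to camera coordinates). Camera axes: x right, y up, looking along -z (the intrinsics and any distortion apply to the point x, -y, -z); pixel columns grow to the right and rows downward; lengths in mm; the calibration is good to about 2 mm. A picture is of the moment at which its call begins. There is no depth.
- manip.job_done(): hands the job in; it is judged then, once.
The state is a dict: "time": time; "joint_pos": joint angles; "qd": joint speeds; "effort": joint torques, N m; "tcp_pos": TCP position; "tool_rot": TCP orientation; "ft_force": force on the tool from outside, world axes, zero at the start; "torque": the same for the moment, N m; "finger_gap": finger opening in mm; "gripper_force": force on a finger pad.
Only numpy, scipy, OpenCV 4.12 (cv2) and the standard library are available. Lean on these libraries where they do the work, as an engineer would, in place of code of your own. Each camera call takes 0.05 s, during which the arm holds its last target. There are 200 camera calls.

## Task

Put away the four loose milk samples standing on the parlour board: each goes upright into the vacant cell of the wire rack that holds its own kind (slim tube, round vial, square pot, wide jar). Set each one gently down on the rack floor and let it go, and leave the steel strip cup standing where it is.

Things in the scene. Friction and masses are not known exactly. Their poses are not given: they have to be found in the camera images.
- tube: loose slim sample tube, white, standing upright: body 22 mm across, screw cap 25 mm across, the tallest and thinnest of the samples, 98 mm high (cap from 80 to 98 mm); 28 to 56 g. Origin at the centre of its underside, z up; round, so its yaw is of no matter
- vial: loose round sample vial, white, standing upright: body 34 mm across, flat flip-top cap 36 mm across with a small thumb tab (seen only, cannot be felt), 84 mm high (cap from 70 to 84 mm); 42 to 84 g. Origin at the centre of its underside, z up; yaw is of no matter
- pot: loose square sample pot, white, standing upright: body 46 x 46 mm, square snap lid 48 x 48 mm, 78 mm high (lid from 64 to 78 mm); 91 to 182 g. Origin at the centre of its underside, z up, its flat sides face its own x and y; any of its four ways round fits the square cell
- jar: loose wide sample jar, white, standing upright: body 56 mm across, ribbed round screw lid 58 mm across, 72 mm high (lid from 56 to 72 mm); 98 to 196 g. Origin at the centre of its underside, z up; yaw is of no matter
- tube_rack: fixed black wire rack, 4 cells in a row along its x: three slim tubes (fixed) towards +x, one vacant cell at the -x end. Origin on the table under the vacant cell's centre, z up. Cell 36 mm square inside, pitch 39, floor 6 mm and top wires 45 mm above the table. Rack spans x -21 to +138, y +-21 mm; loop 69 mm high at the +x end. 25 mm or more clear beside the vacant cell (+-y).
- vial_rack: fixed black wire rack, 3 cells in a row along its x: two round vials (fixed) towards +x, one vacant cell at the -x end. Origin on the table under the vacant cell's centre, z up. Cell 47 mm square inside, pitch 50, floor 6 mm and top wires 40 mm above the table. Rack spans x -26 to +127, y +-27 mm; loop 64 mm high at the +x end. 25 mm or more clear beside the vacant cell (+-y).
- pot_rack: fixed black wire rack, 2 cells in a row along its x: one square pot (fixed) towards +x, one vacant cell at the -x end. Origin on the table under the vacant cell's centre, z up. Cell 60 mm square inside, pitch 63, floor 6 mm and top wires 36 mm above the table. Rack spans x -33 to +96, y +-33 mm; loop 60 mm high at the +x end. 25 mm or more clear beside the vacant cell (+-y).
- jar_rack: fixed black wire rack, 2 cells in a row along its x: one wide jar (fixed) towards +x, one vacant cell at the -x end. Origin on the table under the vacant cell's centre, z up. Cell 69 mm square inside, pitch 72, floor 6 mm and top wires 34 mm above the table. Rack spans x -38 to +110, y +-38 mm; loop 58 mm high at the +x end. 25 mm or more clear beside the vacant cell (+-y).
- strip_cup: steel strip cup, loose, with a black plate inside its rim, 70 mm across, 75 mm high, handle to its own +y reaching 65 mm from its axis; it stands among the samples. Origin: centre of underside. To be left alone. Unlisted clutter: a pen, an orange valve lever (85 mm high) and a clear jug (150 mm high) near the robot, a paper roll and grey lids (under 20 mm high) between the racks
Mind the look-alikes: they are no part of the job. Leave any blue, purple or yellow look-alike of the tube alone.

How it is judged (in metres and radians):
At the end, for the whole second after the job is handed in: Each of the four samples stands in the vacant cell of its own kind's rack: origin within 12 mm (level) of the rack's origin and 2 to 12 mm above it, tilted less than 0.12 rad, at rest (under 0.02 m/s), released; the strip cup is upright (under 0.3 rad) and within 30 mm of where it was (horizontal distance between tube and tube_rack below 0.012 m and z of tube in the frame of tube_rack between 0.002 and 0.012 m and angle between each of tube, vial, pot, jar's own z axis and vertical below 0.12 rad and linear speed of each of tube, vial, pot, jar below 0.02 m/s and horizontal distance between vial and vial_rack below 0.012 m and z of vial in the frame of vial_rack between 0.002 and 0.012 m and horizontal distance between pot and pot_rack below 0.012 m and z of pot in the frame of pot_rack between 0.002 and 0.012 m and horizontal distance between jar and jar_rack below 0.012 m and z of jar in the frame of jar_rack between 0.002 and 0.012 m and distance of strip_cup from where it was at the start of the episode below 0.03 m and angle between strip_cup's own z axis and vertical below 0.3 rad); the robot touches nothing.
It fails at once if a sample drops or is slammed into its rack instead of being set down gently (faster than 0.7 m/s in the last 30 mm of its cell) ((horizontal distance between tube and tube_rack below 0.02 m and z of tube in the frame of tube_rack below 0.03 m and linear speed of tube above 0.7 m/s) or (horizontal distance between vial and vial_rack below 0.02 m and z of vial in the frame of vial_rack below 0.03 m and linear speed of vial above 0.7 m/s) or (horizontal distance between pot and pot_rack below 0.02 m and z of pot in the frame of pot_rack below 0.03 m and linear speed of pot above 0.7 m/s) or (horizontal distance between jar and jar_rack below 0.02 m and z of jar in the frame of jar_rack below 0.03 m and linear speed of jar above 0.7 m/s)).
It fails at once if the steel strip cup is shoved more than 30 mm or tipped beyond 0.3 rad (distance of strip_cup from where it was at the start of the episode above 0.03 m or angle between strip_cup's own z axis and vertical above 0.3 rad).
It also fails if it takes over 109 s, if anything falls off the work surface, if the arm or the gripper's body presses on something with over 40 N, if the wrist force passes 120 N, or if a joint passes its speed limit or range.

## Working session

There is one attempt and no reset: what is moved stays moved. The work goes in short steps, Python scripts to look and compute and a tool call to move; the robot and the scene stay as the last step left them, time stands still between calls to the robot, and variables do not carry over. Pictures are saved under pics/ and viewed, at most 16 in all, crops included, and the job is handed in when it is done.

Besides the shell and the picture viewer there is one more tool, called after "Emit:" as name(argument=value, ...) on one line, values as JSON. arm_command: Moves the arm, as the interface text tells. Its arguments: {"type":"object","properties":{"motion":{"type":"array","items":{"type":"object","properties":{"jaw":{"type":"number"},"travel":{"type":"array","items":{"type":"number","minimum":-1,"maximum":1}},"twist":{"type":"array","items":{"type":"number","minimum":-1,"maximum":1}}}}},"squeeze":{"type":"number"}},"required":["motion"]}

```bash
ls; mkdir -p pics; cat > h.py <<'E'
import numpy as np,cv2,pickle
from workcell import manip
def snap(n,f):
    s=manip.snapshot(n); cv2.imwrite(f'pics/{f}.png',np.ascontiguousarray(s['pixels'][...,::-1])); pickle.dump(s,open(f'pics/{f}.pkl','wb')); return s
def load(f): return pickle.load(open(f'pics/{f}.pkl','rb'))
def ray(s,uv):
    p=cv2.undistortPoints(np.array(uv,float).reshape(-1,1,2),np.array(s['mtx'],float),np.array(s['dist_coeffs'],float)).reshape(-1,2)
    V=np.array(s['view']);R=V[:3,:3];t=V[:3,3]
    d=np.c_[p[:,0],-p[:,1],-np.ones(len(p))]@R
    return -R.T@t,d
def onz(s,uv,z):
    c,d=ray(s,uv); z=np.broadcast_to(z,len(d))
    return c+d*((z-c[2])/d[:,2])[:,None]
def proj(s,P):
    V=np.array(s['view']);q=np.array(P,float).reshape(-1,3)@V[:3,:3].T+V[:3,3]
    return cv2.projectPoints(q*[1,-1,-1],np.zeros(3),np.zeros(3),np.array(s['mtx'],float),np.array(s['dist_coeffs'],float))[0].reshape(-1,2)
E
python3 - <<'E'
from h import *
print(manip.get_obs())
for n in('scene','top'):
    s=snap(n,n+'0'); print(n,s['mtx'],s['dist_coeffs'],ray(s,[[280,210]]))
E
```

```text
pics
{'time': 0.0, 'joint_pos': array([ 1.04002375,  0.39919241,  0.04500994,  1.53791053, -0.01870219,
        1.20686786, -0.05068803]), 'qd': array([-0.00041689, -0.00123638,  0.00129823,  0.00096904,  0.00014898,
       -0.00119199, -0.0015123 ]), 'effort': array([-3.93472128e-04, -4.75121641e+01,  1.36416156e+00, -2.54217356e+01,
        1.15523502e-02,  9.48003988e-03, -4.25520670e-05]), 'tcp_pos': array([ 271.77780379, -589.75002118,  230.24911745]), 'tool_rot': array([ 9.76770945e-01,  2.14283841e-01, -2.69907130e-04, -9.40517539e-04]), 'ft_force': array([0.06155319, 0.88933316, 0.28472433]), 'torque': array([ 0.02117906,  0.02524896, -0.02463772]), 'gripper_force': 0.0, 'finger_gap': 85.3696335083026}
scene [[401.42956726   0.         278.43189431]
 [  0.         401.42956726 215.91369374]
 [  0.           0.           1.        ]] [-0.04882204  0.          0.          0.          0.        ] (array([ 994.39886628, -224.22264184,  750.73622183]), array([[-0.57412534,  0.27038027, -0.7729857 ]]))
top [[520.09323518   0.         277.95588662]
 [  0.         520.09323518 221.87489845]
 [  0.           0.           1.        ]] [-0.17402353  0.          0.          0.          0.        ] (array([ 316.25820289,   18.41389367, 1229.98417055]), array([[ 0.16800995, -0.03259007, -0.98551885]]))
```

View pics/scene0.png

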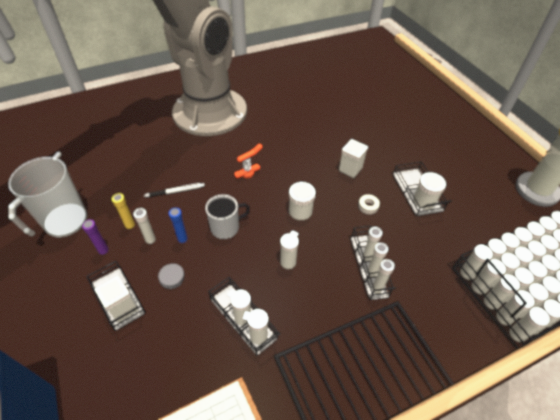

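View pics/top0.png

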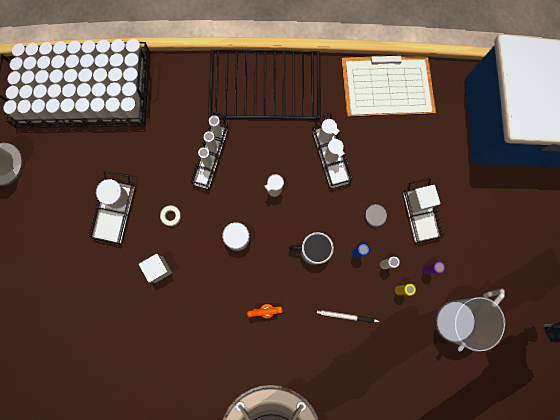

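```bash
python3 - <<'E'
from h import *
im=cv2.imread('pics/top0.png')
def c(x,y,w=50,h=80,k=5): return cv2.resize(im[y:y+h,x:x+w],None,fx=k,fy=k,interpolation=cv2.INTER_CUBIC)
# 4 racks, each 56x80 ->x... 
a=np.hstack([c(88,168,50,80),c(184,110,50,80)]);b=np.hstack([c(308,112,50,80),c(398,175,50,80)])
cv2.imwrite('pics/r.png',cv2.resize(np.hstack([a,b]),(800,320)) if 0 else np.hstack([cv2.resize(im[y:y+80,x:x+50],(200,320),interpolation=cv2.INTER_CUBIC) for x,y in((88,168),(184,110),(308,112),(398,175))]))
cv2.imwrite('pics/s.png',np.hstack([cv2.resize(im[y:y+50,x:x+50],(200,200),interpolation=cv2.INTER_CUBIC) for x,y in((370,240),(252,162),(130,243),(211,211))]))
cv2.imwrite('pics/rs.png',np.vstack([cv2.imread('pics/r.png'),cv2.imread('pics/s.png')]))
E
```

```text
(no output)
```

View pics/rs.png

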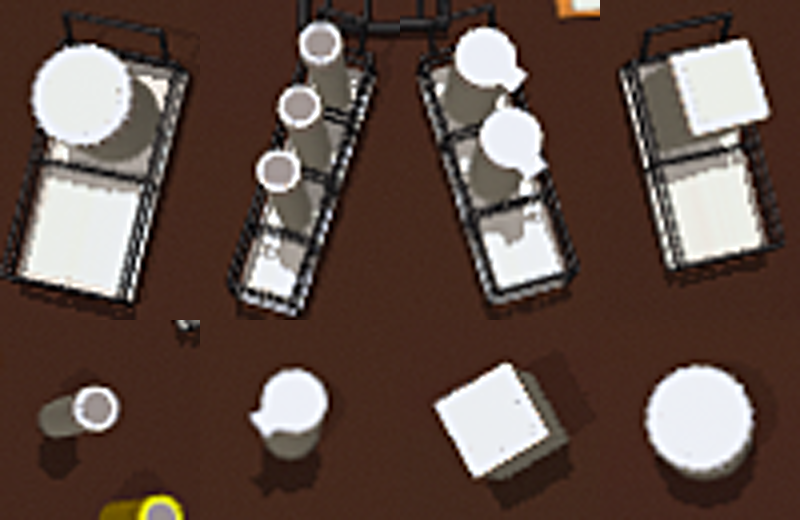

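```bash
python3 - <<'E'
from h import *
s=load('top0');im=s['pixels'].astype(int)
m=((im.min(2)>205)).astype(np.uint8)
def blob(cx,cy,r,thr=150,exact=False):
    K=8;sub=s['pixels'][cy-r:cy+r,cx-r:cx+r].min(2)
    g=cv2.resize(sub,None,fx=K,fy=K,interpolation=cv2.INTER_CUBIC)
    cs,_=cv2.findContours((g>thr).astype(np.uint8),cv2.RETR_EXTERNAL,cv2.CHAIN_APPROX_NONE)
    c=max(cs,key=cv2.contourArea).reshape(-1,2).astype(float)
    return (c+.5)/K-.5+[cx-r,cy-r]
def circ(p,z):
    q=onz(s,p,z)[:,:2]
    for _ in range(6):
        A=np.c_[2*q,np.ones(len(q))];x=np.linalg.lstsq(A,(q**2).sum(1),rcond=None)[0]
        R=np.sqrt(x[2]+x[:2]@x[:2]); e=np.hypot(*(q-x[:2]).T)-R
        q=q[abs(e)<max(1.2,1.5*np.median(abs(e)))]
    return np.round([x[0],x[1],R,len(q)/len(p)],1)
for n,(u,v,r,z,th) in dict(tube=(394,262,7,98,170),vial=(275,183,16,84,190),jar=(236,236,18,72,190),
   fj=(108,192,17,78,205),ft1=(204,153,8,104,170),ft2=(209,136,8,104,170),ft3=(214,121,8,104,170),fv1=(336,147,14,90,200),fv2=(329,127,14,90,200)).items():
    print(n,circ(blob(u,v,r,th),z))
for n,(u,v,r,z,th) in dict(pot=(154,268,22,78,190),fp=(428,196,14,84,215)).items():
    c=onz(s,blob(u,v,r,th),z)[:,:2].astype(np.float32); print(n,cv2.minAreaRect(c))
for n,(u,v,r,th) in dict(jarfl=(108,228,22,190),potfl=(427,229,18,190),vialfl=(339,175,16,190),tubefl=(203,177,12,190)).items():
    c=onz(s,blob(u,v,r,th),6)[:,:2].astype(np.float32); print(n,cv2.minAreaRect(c))
# cup
hsv=cv2.cvtColor(s['pixels'],cv2.COLOR_RGB2HSV)
print('cup',onz(s,[[317,248]],75), 'lookalikes',onz(s,[[363,250],[408,290],[438,268]],98).round())
for n,a,b in (('blue',100,125),('purple',126,150),('yellow',22,34)):
    mm=cv2.inRange(hsv,(a,110,60),(b,255,255));mm[:220]=0;mm[:,460:]=0
    k,l,st,ce=cv2.connectedComponentsWithStats(mm);i=1+np.argmax(st[1:,4]);print(n,ce[i],st[i])
print('nadir',proj(s,[[316,18,0]]))
E
```

```text
tube [ 396.6 -271.    12.     1. ]
vial [ 5.757e+02 -7.900e+00  1.750e+01  5.000e-01]
jar [455.7  80.   28.5   1. ]
fj [552.1 373.2  28.    1. ]
ft1 [637.7 153.8  12.    1. ]
ft2 [675.3 143.3  11.8   1. ]
ft3 [712.7 132.9  11.9   1. ]
fv1 [ 6.565e+02 -1.464e+02  2.050e+01  3.000e-01]
fv2 [ 7.084e+02 -1.313e+02  1.730e+01  5.000e-01]
pot ((380.4350280761719, 263.2041015625), (47.56652069091797, 48.017845153808594), 31.05838966369629)
fp ((548.3331909179688, -359.2275695800781), (47.026031494140625, 46.8670654296875), 15.160250663757324)
jarfl ((481.1805419921875, 391.0608825683594), (59.45136642456055, 63.66231155395508), 79.0688247680664)
potfl ((488.656494140625, -377.4895324707031), (57.54576873779297, 49.59492111206055), 11.798375129699707)
vialfl ((618.1792602539062, -161.2753143310547), (44.52359390258789, 40.02180099487305), 16.975454330444336)
tubefl ((605.9426879882812, 164.69485473632812), (26.498987197875977, 33.10319137573242), 74.11557006835938)
cup [[ 427.91315208 -103.09473549   75.        ]] lookalikes [[ 422. -203.   98.]
 [ 334. -303.   98.]
 [ 382. -373.   98.]]
blue [359.         251.27678571] [352 244  17  14 112]
purple [431.94915254 268.29661017] [422 262  23  12 118]
yellow [404.23566879 289.61783439] [395 284  21  12 157]
nadir [[262.3538594 298.0214803]]
```

```bash
cat > ov.py <<'E'
from h import *
D=dict(tube=(36,39,4,45),vial=(47,50,3,40),pot=(60,63,2,36),jar=(69,72,2,34))
X=dict(tube=(-21,138,21),vial=(-26,127,27),pot=(-33,96,33),jar=(-38,110,38))
def overlay(s,racks,boxes,out,size=(400,300)):
    K=8;tiles=[]
    for n,(x,y,a) in racks.items():
        x0,y0,w,h=boxes[n];k=min(size[0]/w,size[1]/h)
        g=cv2.resize(np.ascontiguousarray(s['pixels'][y0:y0+h,x0:x0+w,::-1]),size,interpolation=cv2.INTER_CUBIC)
        c,si=np.cos(a),np.sin(a);x1,x2,yy=X[n]
        h2=D[n][0]/2
        for z,col,q in((D[n][3],(0,255,0),[(x1,-yy),(x2,-yy),(x2,yy),(x1,yy)]),(6,(0,0,255),[(-h2,-h2),(h2,-h2),(h2,h2),(-h2,h2)])):
            P=[(x+c*u-si*v,y+si*u+c*v,z) for u,v in q]
            uv=(proj(s,P)+.5-[x0,y0])*[size[0]/w,size[1]/h]
            cv2.polylines(g,[np.int32(uv*16)],True,col,1,cv2.LINE_AA,4)
        tiles.append(g)
    cv2.imwrite(out,np.vstack([np.hstack(tiles[:2]),np.hstack(tiles[2:])]))
E
python3 - <<'E'
from ov import *
from scipy.optimize import least_squares
s=load('top0')
def vc(cx,cy,r,thr,z,R=18):
    sub=s['pixels'][cy-r:cy+r,cx-r:cx+r].min(2);K=8
    g=cv2.resize(sub,None,fx=K,fy=K,interpolation=cv2.INTER_CUBIC)
    cs,_=cv2.findContours((g>thr).astype(np.uint8),cv2.RETR_EXTERNAL,cv2.CHAIN_APPROX_NONE)
    c=max(cs,key=cv2.contourArea).reshape(-1,2).astype(float)
    q=onz(s,(c+.5)/K-.5+[cx-r,cy-r],z)[:,:2]
    f=least_squares(lambda p:np.hypot(*(q-p).T)-R,np.median(q,0),loss='soft_l1',f_scale=.4);return f.x
R=17.6
print('vial',vc(275,183,16,190,84,R)); a=vc(336,147,12,200,90,R);b=vc(329,127,12,200,90,R);print('fv',a,b)
d=(b-a);print(np.hypot(*d));d/=np.hypot(*d);v=a-50*d;print(v,np.arctan2(d[1],d[0]))
e=onz(s,np.array([[132,300],[187,68],[8,275]])/4-.375+[88,168],34);print(e,np.arctan2(*(e[1]-e[0])[1::-1]))
j=-.235
racks=dict(tube=(600.2,164.2,-.272),vial=(v[0],v[1],np.arctan2(d[1],d[0])),pot=(487.8,-376.2,.262),jar=(552.1-72*np.cos(j),373.2-72*np.sin(j),j));print(racks)
overlay(s,racks,dict(tube=(180,110,80,80),vial=(300,110,80,80),pot=(388,170,80,80),jar=(75,165,80,80)),'pics/ov1.png',(300,300))
E
```

```text
vial [575.62475881  -7.62134251]
fv [ 660.00879209 -145.46075967] [ 708.21238054 -131.60671364]
50.154965167780254
[ 611.95413959 -159.27200048] 0.27986386857802736
[[439.35587103 349.76295281  34.        ]
 [577.51574541 323.67645178  34.        ]
 [453.01775692 425.31519025  34.        ]] -0.1866168985816653
{'tube': (600.2, 164.2, -0.272), 'vial': (np.float64(611.9541395862858), np.float64(-159.27200048180148), np.float64(0.27986386857802736)), 'pot': (487.8, -376.2, 0.262), 'jar': (np.float64(482.0789674240497), np.float64(389.964694956894), -0.235)}
```

View pics/ov1.png

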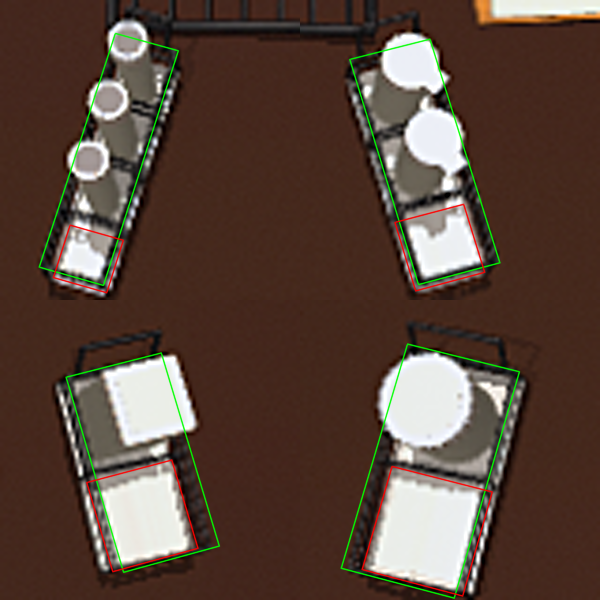

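```bash
cat > plan.py <<'E'
# usage: plan.py x y z theta_deg [x y z theta ...] : each leg printed as from the previous one (first from measured)
import sys
from h import *
from scipy.spatial.transform import Rotation as Ro
o=manip.get_obs();p=np.array(o['tcp_pos']);R=Ro.from_quat(o['tool_rot'])
print('t %.2f tcp %s th %.2f gap %.1f F %s'%(o['time'],p.round(1),np.degrees(np.arctan2(*R.as_matrix()[[1,0],0])),o['finger_gap'],np.round(o['ft_force'],1)))
a=list(map(float,sys.argv[1:]))
for i in range(0,len(a),4):
    q=np.array(a[i:i+3]);G=Ro.from_matrix(np.array([[np.cos(t),np.sin(t),0],[np.sin(t),-np.cos(t),0],[0,0,-1]]) if (t:=np.radians(a[i+3])) is not None else 0)
    tr=R.inv().apply(q-p)/1000;tw=np.degrees((R.inv()*G).as_rotvec())/360
    print('travel',tr.round(4).tolist(),'twist',tw.round(4).tolist(),'rows>=',round(max(np.linalg.norm(q-p)/62.5,np.linalg.norm(tw)*360/10.7),1)); p,R=q,G
E
python3 plan.py 350 -390 230 -15 396.6 -271 230 -15
```

```text
t 0.10 tcp [ 271.8 -589.8  230.4] th 24.75 gap 85.7 F [ 0.   0.3 -0.1]
travel [0.1547, -0.1487, 0.0006] twist [-0.0003, 0.0001, 0.1104] rows>= 3.7
travel [0.0142, -0.127, 0.0] twist [0.0, 0.0, 0.0] rows>= 2.0
```

Emit:
arm_command(motion=[{"travel": [0.155, -0.149, 0], "twist": [0, 0, 0.1105], "jaw": 0.6}, {"travel": [0.155, -0.149, 0], "twist": [0, 0, 0.1105], "jaw": 0.6}, {"travel": [0.155, -0.149, 0], "twist": [0, 0, 0.1105], "jaw": 0.6}, {"travel": [0.155, -0.149, 0], "twist": [0, 0, 0.1105], "jaw": 0.6}, {"travel": [0.155, -0.149, 0], "twist": [0, 0, 0.1105], "jaw": 0.6}])

```text
time: 0.72
tcp_pos: [351.9, -387.2, 231.1]
tool_rot: [0.992, -0.128, -0.0, -0.001]
ft_force: [-0.1, -1.0, 0.7]
finger_gap: 51.7
gripper_force: 0.0
```

Emit:
arm_command(motion=[{"travel": [0.0142, -0.127, 0], "twist": [0, 0, 0], "jaw": 0.6}, {"travel": [0.0142, -0.127, 0], "twist": [0, 0, 0], "jaw": 0.6}, {"travel": [0.0142, -0.127, 0], "twist": [0, 0, 0], "jaw": 0.6}, {"travel": [0.0142, -0.127, 0], "twist": [0, 0, 0], "jaw": 0.6}])

```text
time: 1.23
tcp_pos: [396.6, -272.5, 231.2]
tool_rot: [0.991, -0.131, -0.0, 0.001]
ft_force: [-0.9, -0.3, -0.2]
finger_gap: 51.4
gripper_force: 0.0
```

```bash
python3 plan.py 396.6 -271 67 -15; python3 -c "
from h import *
s=snap('wrist','w1');print(s['mtx'],s['dist_coeffs'],ray(s,[[280,210]]))
print(proj(s,[[396.6,-271,98],[396.6,-271,0]]))"
```

```text
t 1.23 tcp [ 396.6 -272.5  231.2] th -15.06 gap 51.4 F [-0.9 -0.3 -0.2]
travel [-0.0004, -0.0016, 0.1642] twist [0.0002, 0.0, -0.0002] rows>= 2.6
[[318.93442799   0.         276.87117623]
 [  0.         318.93442799 208.29136213]
 [  0.           0.           1.        ]] [-0.00354959  0.          0.          0.          0.        ] (array([ 471.25566275, -291.27913091,  373.57206395]), array([[-0.29388213,  0.06706372, -0.95355162]]))
[[276.09332792 199.70212575]
 [276.14134886 177.44808956]]
```

View pics/w1.png

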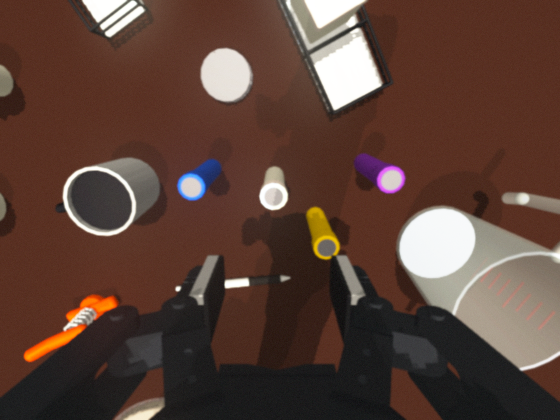

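```bash
python3 - <<'E'
from ov import *
s=load('w1')
g=cv2.resize(s['pixels'][180:212,257:290].min(2),None,fx=8,fy=8,interpolation=cv2.INTER_CUBIC)
cs,_=cv2.findContours((g>190).astype(np.uint8),cv2.RETR_EXTERNAL,cv2.CHAIN_APPROX_NONE)
c=max(cs,key=cv2.contourArea).reshape(-1,2);print(cv2.minEnclosingCircle(c))
c=(c+.5)/8-.5+[257,180]
q=onz(s,c,98)[:,:2];print(q.min(0),q.max(0),np.mean([q.min(0),q.max(0)],0))
racks=dict(pot=(487.8,-376.2,.262),vial=(612,-159,.28))
overlay(s,racks,dict(pot=(260,0,140,140),vial=(60,0,140,140)),'pics/ov2.png',(400,400)) if 0 else None
s2=dict(s);overlay(s,dict(pot=racks['pot'],vial=racks['vial'],tube=(0,0,0),jar=(0,0,0)),dict(pot=(260,0,140,140),vial=(60,0,140,140),tube=(0,0,9,9),jar=(0,0,9,9)),'pics/ov2.png',(400,400))
i=cv2.imread('pics/ov2.png')[:400];cv2.imwrite('pics/ov2.png',i)
E
```

```text
((132.09925842285156, 129.2763214111328), 111.79727172851562)
[ 388.24303372 -281.71848651] [ 413.48586209 -256.93079528] [ 400.8644479  -269.32464089]
```

View pics/ov2.png

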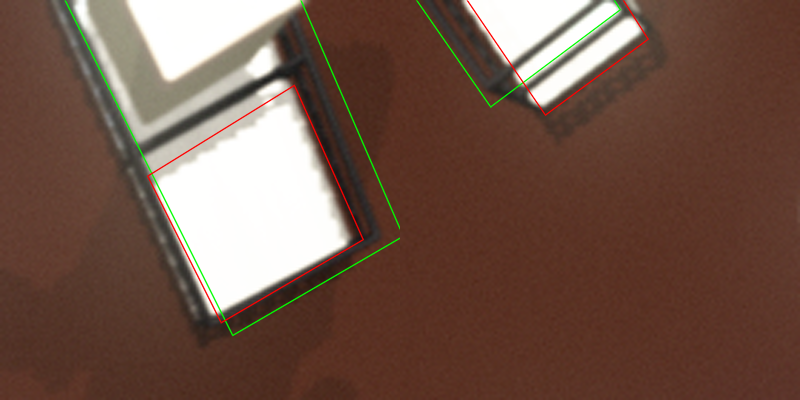

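```bash
python3 - <<'E'
from ov import *
s=load('w1')
P=np.array([[60,5],[200,322],[378,238],[300,65]])/2.857-.5+[260,0]
for z in(0,36):
    e=onz(s,P,z)[:,:2];d=e[0]-e[1];f=e[3]-e[2];print(z,e.round(1).tolist(),np.degrees(np.arctan2(d[1],d[0])),np.degrees(np.arctan2(f[1],f[0])))
for a in(.2,.22,.24):
    x,y=548.3-63*np.cos(a),-359.2-63*np.sin(a);c,si=np.cos(a),np.sin(a)
    print(a,x,y,'R corner',x-33*c+33*si,y-33*si-33*c,'L',x-33*c-33*si,y-33*si+33*c)
t=load('top0');print(onz(t,[[443-.4,237-.4]],36),onz(t,[[90-.4,236.7-.4]],34))
for a in(-.19,-.21):
    x,y=552.1-72*np.cos(a),373.2-72*np.sin(a);c,si=np.cos(a),np.sin(a);print(a,x,y,'L',x-38*c-38*si,y-38*si+38*c)
E
python3 plan.py 399 -270 68 -15
```

```text
0 [[572.3, -322.9], [452.9, -348.2], [465.4, -420.7], [531.2, -402.5]] 11.95347147057641 15.46233246328806
36 [[562.5, -319.9], [454.7, -342.7], [466.0, -408.2], [525.4, -391.7]] 11.95347147057641 15.462332463288051
0.2 486.55580559600173 -371.7161678400889 R corner 460.76969644347776 -410.61445282508686 L 447.65752061100375 -345.9300586875649
0.22 486.8184606921718 -372.94846625409474 R corner 461.8154224259305 -412.3546596436734 L 447.41226730259314 -347.9454279878534
0.24 487.1057075843221 -374.17526546490944 R corner 462.8957410863005 -414.07360530712185 L 447.2073677421097 -349.9652989668879
[[ 460.56108634 -408.34262985   36.        ]] [[453.19401537 425.38605346  34.        ]]
-0.19 481.3956950715566 386.797840438308 L 451.25617214620735 431.2906393818713
-0.21 481.6817741398613 388.20911278891913 L 452.4380755744955 433.2957637425886
t 1.27 tcp [ 396.3 -273.1  231.2] th -15.17 gap 51.3 F [0.1 0.2 0. ]
travel [0.0019, -0.0039, 0.1632] twist [0.0002, 0.0, -0.0005] rows>= 2.6
```

Emit:
arm_command(motion=[{"travel": [0.002, -0.004, 0.055], "twist": [0, 0, 0], "jaw": 0.6}, {"travel": [0.002, -0.004, 0.11], "twist": [0, 0, 0], "jaw": 0.6}, {"travel": [0.002, -0.004, 0.164], "twist": [0, 0, 0], "jaw": 0.6}, {"travel": [0.002, -0.004, 0.164], "twist": [0, 0, 0], "jaw": 0.6}])

```text
time: 1.78
tcp_pos: [395.9, -267.9, 63.9]
tool_rot: [0.991, -0.132, -0.005, -0.001]
ft_force: [-0.9, -0.4, 0.8]
finger_gap: 51.2
gripper_force: 0.0
```

Emit:
arm_command(motion=[{"travel": [0, 0, 0], "jaw": 0.0}, {"travel": [0, 0, 0], "jaw": 0.0}, {"travel": [0, 0, 0], "jaw": 0.0}, {"travel": [0, 0, 0], "jaw": 0.0}, {"travel": [0, 0, 0], "jaw": 0.0}], squeeze=40)

```text
schema error: expected keys jaw, travel, twist
```

Emit:
arm_command(motion=[{"travel": [0, 0, -0.01], "jaw": 0.0}, {"travel": [0, 0, -0.04], "jaw": 0.0}, {"travel": [0, 0, -0.09], "jaw": 0.0}, {"travel": [0, 0, -0.15], "jaw": 0.0}, {"travel": [0, 0, -0.15], "jaw": 0.0}])

```text
schema error: expected keys jaw, travel, twist
```

```bash
python3 plan.py 450 -150 230 -15.6 510 0 230 -15.6 560 80 230 -15.6 ; python3 -c "
from h import *
snap('wrist','w2')"
```

```text
t 1.77 tcp [ 395.9 -267.9   63.9] th -15.21 gap 51.2 F [-0.9 -0.4  0.8]
travel [0.0197, -0.1283, -0.1661] twist [-0.0002, 0.0015, 0.0011] rows>= 3.4
travel [0.0175, -0.1606, 0.0] twist [0.0, 0.0, 0.0] rows>= 2.6
travel [0.0266, -0.0905, 0.0] twist [0.0, 0.0, 0.0] rows>= 1.5
```

View pics/w2.png

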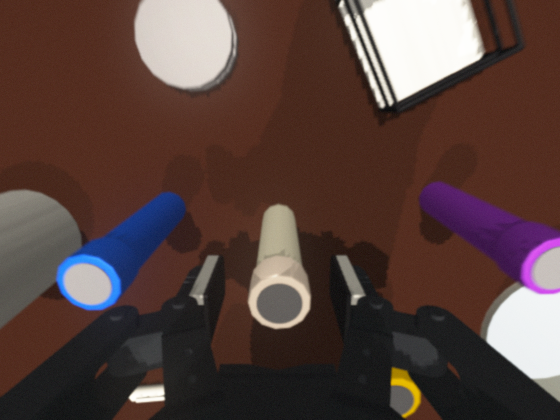

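```bash
python3 -c "
from h import *
s=load('w2');o=manip.get_obs();p=o['tcp_pos']
print(p,proj(s,[[p[0],p[1],98],[p[0],p[1],64]]),onz(s,[[279.5,302]],98))"
```

```text
[ 398.41170351 -269.05517716   66.48446731] [[280.33541859 307.73469506]
 [279.6834239  266.39567991]] [[ 401.025093  -269.4173736   98.       ]]
```

Well aligned (tube cap at pixel (279,302), expected (280,308)). Close and lift.

Emit:
arm_command(motion=[{"travel": [0.001, 0, 0], "twist": [0, 0, 0], "jaw": 0.0}, {"travel": [0.001, 0, 0], "twist": [0, 0, 0], "jaw": 0.0}, {"travel": [0.001, 0, 0], "twist": [0, 0, 0], "jaw": 0.0}, {"travel": [0.001, 0, 0], "twist": [0, 0, 0], "jaw": 0.0}, {"travel": [0.001, 0, 0], "twist": [0, 0, 0], "jaw": 0.0}], squeeze=40)

```text
time: 2.45
tcp_pos: [403.1, -269.8, 69.8]
tool_rot: [0.991, -0.131, 0.003, 0.001]
ft_force: [0.8, -1.2, 7.7]
finger_gap: 23.2
gripper_force: 39.3
```

Emit:
arm_command(motion=[{"travel": [0, 0, -0.01], "twist": [0, 0, 0], "jaw": 0.0}, {"travel": [0, 0, -0.04], "twist": [0, 0, 0], "jaw": 0.0}, {"travel": [0, 0, -0.09], "twist": [0, 0, 0], "jaw": 0.0}, {"travel": [0, 0, -0.15], "twist": [0, 0, 0], "jaw": 0.0}, {"travel": [0, 0, -0.15], "twist": [0, 0, 0], "jaw": 0.0}])

```text
time: 3.08
tcp_pos: [404.2, -269.7, 223.2]
tool_rot: [0.991, -0.131, 0.006, 0.002]
ft_force: [-0.2, -0.2, -0.1]
finger_gap: 23.6
gripper_force: 39.2
```

```bash
python3 plan.py 470 -100 230 -15.6 540 80 230 -15.6  600.2 164 230 -15.6
```

```text
t 3.08 tcp [ 404.2 -269.7  223.2] th -15.03 gap 23.6 F [-0.2 -0.2 -0.1]
travel [0.0196, -0.1809, -0.0071] twist [0.0005, -0.0019, 0.0016] rows>= 2.9
travel [0.019, -0.1922, 0.0] twist [0.0, 0.0, 0.0] rows>= 3.1
travel [0.0354, -0.0971, 0.0] twist [0.0, 0.0, 0.0] rows>= 1.7
```

Emit:
arm_command(motion=[{"travel": [0.0065, -0.06, -0.007], "twist": [0, 0, 0.0015], "jaw": 0.0}, {"travel": [0.013, -0.12, -0.007], "twist": [0, 0, 0.0015], "jaw": 0.0}, {"travel": [0.0195, -0.181, -0.007], "twist": [0, 0, 0.0015], "jaw": 0.0}, {"travel": [0.0195, -0.181, -0.007], "twist": [0, 0, 0.0015], "jaw": 0.0}])

```text
time: 3.58
tcp_pos: [467.7, -92.5, 224.0]
tool_rot: [0.991, -0.13, -0.0, -0.001]
ft_force: [-0.2, -0.9, -0.3]
finger_gap: 23.8
gripper_force: 39.3
```

Emit:
arm_command(motion=[{"travel": [0.006, -0.06, 0], "twist": [0, 0, 0], "jaw": 0.0}, {"travel": [0.012, -0.12, 0], "twist": [0, 0, 0], "jaw": 0.0}, {"travel": [0.019, -0.175, 0], "twist": [0, 0, 0], "jaw": 0.0}, {"travel": [0.019, -0.192, 0], "twist": [0, 0, 0], "jaw": 0.0}, {"travel": [0.019, -0.192, 0], "twist": [0, 0, 0], "jaw": 0.0}])

```text
time: 4.2
tcp_pos: [536.1, 81.4, 223.6]
tool_rot: [0.991, -0.135, -0.001, 0.001]
ft_force: [-0.2, -0.4, -1.1]
finger_gap: 23.5
gripper_force: 39.4
```

```bash
python3 plan.py 600.2 164 150 -15.6;  python3 -c "
from ov import *
s=snap('wrist','w3')
overlay(s,dict(tube=(600.2,164,-.272),jar=(481.5,386.5,-.2)),dict(tube=(0,0,560,420),jar=(0,0,560,420)),'pics/ov3.png',(560,420))
" ; python3 - <<'E'
E
```

```text
t 4.20 tcp [536.1  81.4 223.6] th -15.50 gap 23.5 F [-0.2 -0.4 -1.1]
travel [0.0398, -0.0969, 0.0734] twist [0.0002, 0.0002, 0.0003] rows>= 2.0Traceback (most recent call last):
  File "<string>", line 4, in <module>
    overlay(s,dict(tube=(600.2,164,-.272),jar=(481.5,386.5,-.2)),dict(tube=(0,0,560,420),jar=(0,0,560,420)),'pics/ov3.png',(560,420))
    ~~~~~~~^^^^^^^^^^^^^^^^^^^^^^^^^^^^^^^^^^^^^^^^^^^^^^^^^^^^^^^^^^^^^^^^^^^^^^^^^^^^^^^^^^^^^^^^^^^^^^^^^^^^^^^^^^^^^^^^^^^^^^^^^^
  File "ov.py", line 16, in overlay
    cv2.imwrite(out,np.vstack([np.hstack(tiles[:2]),np.hstack(tiles[2:])]))
                                                    ~~~~~~~~~^^^^^^^^^^^
    return _nx.concatenate(arrs, 1, dtype=dtype, casting=casting)
           ~~~~~~~~~~~~~~~^^^^^^^^^^^^^^^^^^^^^^^^^^^^^^^^^^^^^^^
ValueError: need at least one array to concatenate
```

```bash
cat >> ov.py <<'E'
def one(s,racks,out,box=None,k=1):
    g=cv2.resize(np.ascontiguousarray(s['pixels'][...,::-1]),None,fx=k,fy=k,interpolation=cv2.INTER_CUBIC)
    for n,(x,y,a) in racks.items():
        c,si=np.cos(a),np.sin(a);x1,x2,yy=X[n];h2=D[n][0]/2
        for z,col,q in((D[n][3],(0,255,0),[(x1,-yy),(x2,-yy),(x2,yy),(x1,yy)]),(6,(0,0,255),[(-h2,-h2),(h2,-h2),(h2,h2),(-h2,h2)])):
            uv=(proj(s,[(x+c*u-si*v,y+si*u+c*v,z) for u,v in q])+.5)*k
            cv2.polylines(g,[np.int32(uv*16)],True,col,1,cv2.LINE_AA,4)
    if box: g=g[box[1]:box[3],box[0]:box[2]]
    cv2.imwrite(out,g)
E
python3 -c "
from ov import *
one(load('w3'),dict(tube=(600.2,164,-.272),jar=(481.5,386.5,-.2)),'pics/ov3.png')"
```

```text
(no output)
```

View pics/ov3.png

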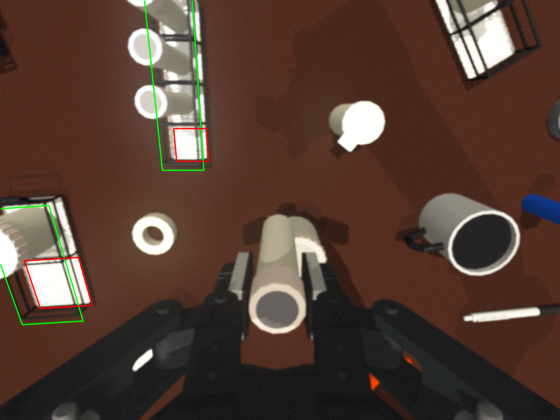

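Emit:
arm_command(motion=[{"travel": [0.02, -0.05, 0], "twist": [0, 0, 0], "jaw": 0.0}, {"travel": [0.04, -0.097, 0.0], "twist": [0, 0, 0], "jaw": 0.0}, {"travel": [0.04, -0.097, 0.03], "twist": [0, 0, 0], "jaw": 0.0}, {"travel": [0.04, -0.097, 0.073], "twist": [0, 0, 0], "jaw": 0.0}, {"travel": [0.04, -0.097, 0.073], "twist": [0, 0, 0], "jaw": 0.0}])

```text
time: 4.88
tcp_pos: [598.6, 159.7, 147.6]
tool_rot: [0.991, -0.137, -0.004, 0.003]
ft_force: [0.2, -0.4, -1.0]
finger_gap: 24.1
gripper_force: 39.5
```

```bash
python3 plan.py 600.2 164 82 -15.6
```

```text
t 4.88 tcp [598.6 159.7 147.6] th -15.78 gap 24.1 F [ 0.2 -0.4 -1. ]
travel [0.0008, -0.0051, 0.0656] twist [0.0011, 0.001, -0.0005] rows>= 1.1
```

Emit:
arm_command(motion=[{"travel": [0, 0, 0.0], "twist": [0, 0, 0], "jaw": 0.0}, {"travel": [0, 0, 0], "twist": [0, 0, 0], "jaw": 0.0}, {"travel": [0, 0, 0], "twist": [0, 0, 0], "jaw": 0.0}])

```text
time: 5.25
tcp_pos: [602.1, 164.2, 152.9]
tool_rot: [0.991, -0.136, 0.001, -0.0]
ft_force: [-0.7, -0.7, 0.2]
finger_gap: 23.5
gripper_force: 39.5
```

```bash
python3 plan.py 600.2 164 82 -15.6;python3 -c "
from ov import *
s=snap('wrist','w4')
one(s,dict(tube=(600.2,164,-.272)),'pics/ov4.png')
print(manip.get_obs()['tcp_pos'])
manip.snapshot('top');print(manip.get_obs()['tcp_pos'])"
```

```text
t 5.25 tcp [602.1 164.2 152.9] th -15.59 gap 23.5 F [-0.7 -0.7  0.2]
travel [-0.002, 0.0008, 0.0709] twist [-0.0002, -0.0004, 0.0] rows>= 1.1
[601.91915687 164.26041313 152.56141776]
[601.69572682 164.29200014 152.23043032]
```

View pics/ov4.png

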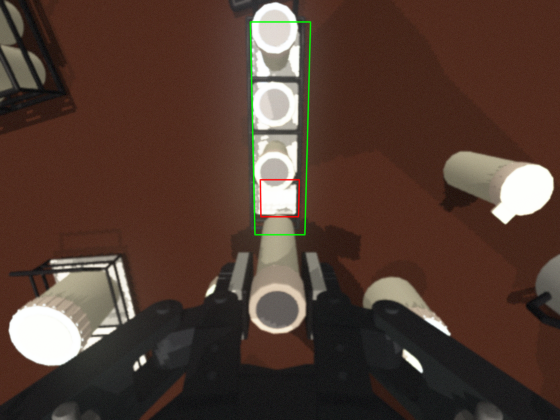

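```bash
python3 - <<'E'
from h import *
s=load('w4')
im=s['pixels']
for cx,cy in((274,169),(274,104),(274,28)):
    e=onz(s,[[cx,cy]],104);print(e.round(1), 'model px',proj(s,[[637.7,153.8,104],[675.3,143.3,104],[712.7,132.9,104]])[[0,1,2][(104>cy)+(cy<50)]])
x,y=601.5,164.2
print(proj(s,[[x,y,84],[x+11*.963,y-11*.27,84],[x,y,182]]))
e=onz(s,[[253,222],[303,222],[250,22],[300,22]],45);print(e.round(1))
E
```

```text
[[644.  155.4 104. ]] model px [279.36758037 178.08362577]
[[680.  145.3 104. ]] model px [279.36758037 178.08362577]
[[717.3 134.8 104. ]] model px [279.69178348  36.04962088]
[[278.62059362 224.88760978]
 [278.67062289 209.99168973]
 [279.76100236 306.68865897]]
[[595.9 187.7  45. ]
 [584.8 147.6  45. ]
 [738.  146.9  45. ]
 [728.7 113.3  45. ]]
```

```bash
python3 - <<'E'
from h import *
s=load('scene0')
def cc(cx,cy,r,th=150):
    g=cv2.resize(s['pixels'][cy-r:cy+r,cx-r:cx+r].min(2),None,fx=8,fy=8,interpolation=cv2.INTER_CUBIC)
    cs,_=cv2.findContours((g>th).astype(np.uint8),cv2.RETR_EXTERNAL,cv2.CHAIN_APPROX_NONE);c=max(cs,key=cv2.contourArea)
    (u,v),_,_=cv2.fitEllipse(c); return [(u+.5)/8-.5+cx-r,(v+.5)/8-.5+cy-r],cv2.boundingRect(c)
print(proj(s,[[637.7,153.8,104],[675.3,143.3,104],[712.7,132.9,104],[396.6,-271,98],[400.8,-269.3,98],[455.7,80,72],[552.1,373.2,78],[642.7,155.8,104]]).round(1))
i=cv2.resize(s['pixels'][:,:,::-1][215:275,350:410],None,fx=8,fy=8,interpolation=cv2.INTER_CUBIC)
j=cv2.resize(s['pixels'][:,:,::-1][195:255,115:155],None,fx=8,fy=8,interpolation=cv2.INTER_CUBIC)
cv2.imwrite('pics/sc.png',np.hstack([i,j]))
E
```

```text
[[373.8 230.5]
 [379.6 246.5]
 [385.6 263.2]
 [138.2 211.9]
 [139.4 213.1]
 [300.6 190.3]
 [431.2 180.1]
 [376.  232.1]]
```

View pics/sc.png

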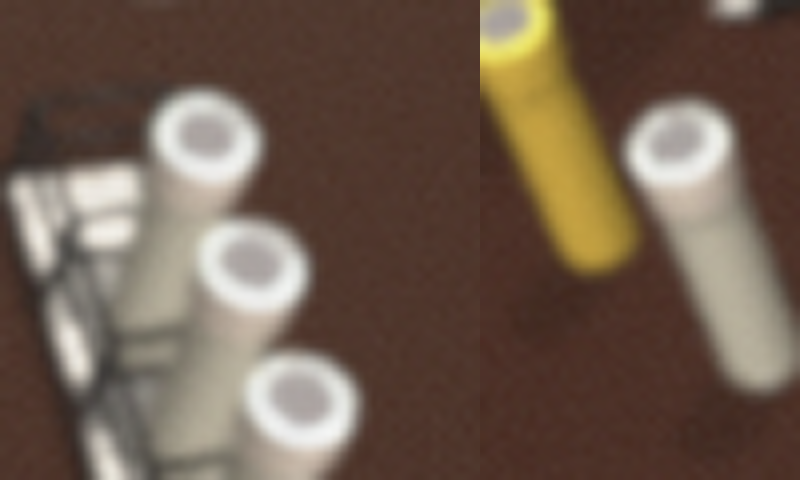

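Emit:
arm_command(motion=[{"travel": [0.001, -0.001, 0.03], "twist": [0, 0, 0], "jaw": 0.0}, {"travel": [0.001, -0.001, 0.055], "twist": [0, 0, 0], "jaw": 0.0}, {"travel": [0.001, -0.001, 0.067], "twist": [0, 0, 0], "jaw": 0.0}, {"travel": [0.001, -0.001, 0.067], "twist": [0, 0, 0], "jaw": 0.0}, {"travel": [0.001, -0.001, 0.067], "twist": [0, 0, 0], "jaw": 0.0}])

```text
time: 5.98
tcp_pos: [603.4, 165.3, 85.4]
tool_rot: [0.991, -0.135, 0.001, -0.0]
ft_force: [-0.5, 1.0, -0.2]
finger_gap: 24.0
gripper_force: 39.5
```

Emit:
arm_command(motion=[{"travel": [0, 0, 0.003], "twist": [0, 0, 0], "jaw": 0.0}, {"travel": [0, 0, 0.003], "twist": [0, 0, 0], "jaw": 0.0}, {"travel": [0, 0, 0.003], "twist": [0, 0, 0], "jaw": 0.0}])

```text
time: 6.35
tcp_pos: [602.6, 164.9, 81.5]
tool_rot: [0.991, -0.136, 0.0, -0.0]
ft_force: [-0.5, 0.6, 0.7]
finger_gap: 23.9
gripper_force: 39.5
```

```bash
python3 plan.py 603 165.3 76 -15.6; python3 plan.py
```

```text
t 6.35 tcp [602.6 164.9  81.5] th -15.58 gap 23.9 F [-0.5  0.6  0.7]
travel [0.0002, -0.0005, 0.0055] twist [-0.0, -0.0001, 0.0001] rows>= 0.1
t 6.35 tcp [602.6 164.9  81.5] th -15.58 gap 23.9 F [-0.5  0.6  0.7]
```

Step down until contact.

Emit:
arm_command(motion=[{"travel": [0, 0, 0.002], "twist": [0, 0, 0], "jaw": 0.0}, {"travel": [0, 0, 0.004], "twist": [0, 0, 0], "jaw": 0.0}, {"travel": [0, 0, 0.004], "twist": [0, 0, 0], "jaw": 0.0}])

```text
time: 6.72
tcp_pos: [602.3, 164.8, 77.0]
tool_rot: [0.991, -0.135, -0.0, 0.0]
ft_force: [0.2, -0.4, -1.4]
finger_gap: 23.4
gripper_force: 39.5
```

Emit:
arm_command(motion=[{"travel": [0, 0, 0.002], "twist": [0, 0, 0], "jaw": 0.0}, {"travel": [0, 0, 0.002], "twist": [0, 0, 0], "jaw": 0.0}])

```text
time: 6.98
tcp_pos: [603.0, 164.9, 76.0]
tool_rot: [0.991, -0.136, 0.001, -0.0]
ft_force: [-2.1, -0.4, 3.8]
finger_gap: 23.6
gripper_force: 39.9
```

Emit:
arm_command(motion=[{"travel": [0, 0, 0.002], "twist": [0, 0, 0], "jaw": 0.0}, {"travel": [0, 0, 0.002], "twist": [0, 0, 0], "jaw": 0.0}])

```text
time: 7.22
tcp_pos: [604.0, 165.0, 75.9]
tool_rot: [0.991, -0.136, 0.002, -0.0]
ft_force: [-2.3, -1.0, 12.0]
finger_gap: 23.6
gripper_force: 40.8
```

Emit:
arm_command(motion=[{"travel": [0, 0, -0.002], "twist": [0, 0, 0], "jaw": 0.0}, {"travel": [0, 0, -0.002], "twist": [0, 0, 0], "jaw": 0.5}, {"travel": [0, 0, -0.002], "twist": [0, 0, 0], "jaw": 0.5}, {"travel": [0, 0, -0.002], "twist": [0, 0, 0], "jaw": 0.5}, {"travel": [0, 0, -0.002], "twist": [0, 0, 0], "jaw": 0.5}])

```text
time: 7.85
tcp_pos: [602.4, 164.9, 75.0]
tool_rot: [0.991, -0.135, -0.0, 0.0]
ft_force: [-0.2, 0.7, -0.3]
finger_gap: 42.2
gripper_force: 0.0
```

Emit:
arm_command(motion=[{"travel": [0, 0, -0.03], "twist": [0, 0, 0], "jaw": 0.5}, {"travel": [0, 0, -0.06], "twist": [0, 0, 0], "jaw": 0.5}, {"travel": [0, 0, -0.12], "twist": [0, 0, 0], "jaw": 0.6}, {"travel": [0, 0, -0.15], "twist": [0, 0, 0], "jaw": 0.7}, {"travel": [0, 0, -0.15], "twist": [0, 0, 0], "jaw": 0.7}])

```text
time: 8.48
tcp_pos: [604.3, 165.7, 228.6]
tool_rot: [0.991, -0.136, 0.003, -0.001]
ft_force: [-0.1, -0.1, -0.5]
finger_gap: 59.6
gripper_force: 0.0
```

```bash
python3 plan.py 578.4 -6.5 200 16; python3 - <<'E'
from h import *
s=snap('wrist','w5')
t=snap('top','top1')
a=cv2.resize(cv2.imread('pics/top1.png')[100:200,160:300],(560,400),interpolation=cv2.INTER_CUBIC)
b=cv2.imread('pics/w5.png')[120:420,160:400]
cv2.imwrite('pics/chk.png',np.hstack([a,cv2.resize(b,(240,400))]))
E
```

```text
t 8.47 tcp [604.3 165.7 228.6] th -15.58 gap 59.6 F [-0.1 -0.1 -0.5]
travel [0.0212, 0.1729, 0.0281] twist [-0.0003, -0.001, -0.0877] rows>= 3.0
```

View pics/chk.png

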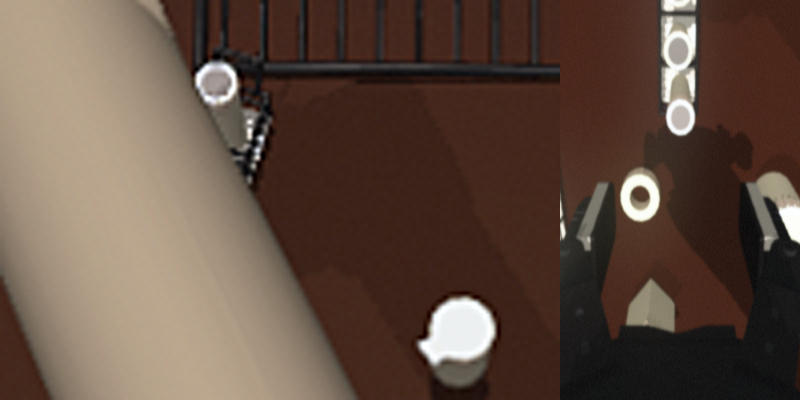

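Emit:
arm_command(motion=[{"travel": [0.007, 0.058, 0.01], "twist": [0, 0, -0.03], "jaw": 0.75}, {"travel": [0.014, 0.116, 0.02], "twist": [0, 0, -0.06], "jaw": 0.75}, {"travel": [0.0215, 0.173, 0.028], "twist": [0, 0, -0.0877], "jaw": 0.75}, {"travel": [0.0215, 0.173, 0.028], "twist": [0, 0, -0.0877], "jaw": 0.75}, {"travel": [0.0215, 0.173, 0.028], "twist": [0, 0, -0.0877], "jaw": 0.75}])

```text
time: 9.2
tcp_pos: [575.9, -7.4, 195.9]
tool_rot: [0.99, 0.139, -0.001, -0.001]
ft_force: [-0.2, 0.0, 0.2]
finger_gap: 64.1
gripper_force: 0.0
```

Emit:
arm_command(motion=[{"travel": [0, 0, 0], "twist": [0, 0, 0], "jaw": 0.75}, {"travel": [0, 0, 0], "twist": [0, 0, 0], "jaw": 0.75}])

```text
time: 9.45
tcp_pos: [576.9, -5.8, 197.2]
tool_rot: [0.99, 0.14, 0.0, -0.0]
ft_force: [0.1, 0.4, 0.0]
finger_gap: 64.0
gripper_force: 0.0
```

```bash
python3 plan.py 578.4 -6.5 54 16; python3 - <<'E'
from h import *
s=snap('wrist','w6')
print(proj(s,[[578.4,-6.5,84]]))
m=(s['pixels'].min(2)>200).astype(np.uint8)
k,l,st,ce=cv2.connectedComponentsWithStats(m)
for i in range(1,k):
    if st[i,4]>300: print(st[i],ce[i].round(1),onz(s,[ce[i]],84).round(1))
E
```

```text
t 9.45 tcp [576.9  -5.8 197.2] th 16.14 gap 64.0 F [0.1 0.4 0. ]
travel [0.0013, 0.0011, 0.1432] twist [-0.0001, -0.0, 0.0004] rows>= 2.3
[[278.28386741 204.57517359]]
[ 80   0  37  28 327] [100.1  15.3] [[677.5 153.7  84. ]]
[ 529    0   31   53 1117] [547.3  27.4] [[ 759.1 -154.6   84. ]]
[ 59  44  35  38 456] [76.6 62. ] [[642.2 166.6  84. ]]
[ 467   57   48   60 2098] [491.5  84.3] [[ 713.3 -133.9   84. ]]
[ 39 103  34  35 400] [ 56.7 119.8] [[596.4 177.3  84. ]]
[ 456  129   45   55 1733] [478.5 153.3] [[ 663.8 -148.    84. ]]
[  8 159  46  44 973] [ 30.2 180.2] [[541.9 194.3  84. ]]
[414 174  31  36 803] [429.9 193.9] [[ 622.2 -124.5   84. ]]
[ 249  182   51   40 1446] [276.  202.7] [[579.4  -4.2  84. ]]
[ 125  262   49   48 1467] [146.5 282.9] [[474.2  87.4  84. ]]
[534 324  26  27 534] [547.3 336.9] [[ 522.9 -292.5   84. ]]
```

Emit:
arm_command(motion=[{"travel": [0.001, 0.001, 0.05], "twist": [0, 0, 0], "jaw": 0.75}, {"travel": [0.001, 0.001, 0.1], "twist": [0, 0, 0], "jaw": 0.75}, {"travel": [0.001, 0.001, 0.143], "twist": [0, 0, 0], "jaw": 0.75}, {"travel": [0.001, 0.001, 0.143], "twist": [0, 0, 0], "jaw": 0.75}, {"travel": [0.001, 0.001, 0.143], "twist": [0, 0, 0], "jaw": 0.75}])

```text
time: 10.12
tcp_pos: [579.5, -7.7, 55.9]
tool_rot: [0.99, 0.139, 0.001, 0.0]
ft_force: [0.8, -0.6, 0.2]
finger_gap: 64.1
gripper_force: 0.0
```

Emit:
arm_command(motion=[{"travel": [0, 0, 0], "twist": [0, 0, 0], "jaw": 0.0}, {"travel": [0, 0, 0], "twist": [0, 0, 0], "jaw": 0.0}, {"travel": [0, 0, 0], "twist": [0, 0, 0], "jaw": 0.0}, {"travel": [0, 0, 0], "twist": [0, 0, 0], "jaw": 0.0}, {"travel": [0, 0, 0], "twist": [0, 0, 0], "jaw": 0.0}], squeeze=50)

```text
time: 10.75
tcp_pos: [579.8, -8.0, 56.5]
tool_rot: [0.99, 0.139, 0.002, 0.0]
ft_force: [-0.7, 1.5, 5.9]
finger_gap: 34.6
gripper_force: 49.2
```

Emit:
arm_command(motion=[{"travel": [0, 0, -0.01], "twist": [0, 0, 0], "jaw": 0.0}, {"travel": [0, 0, -0.04], "twist": [0, 0, 0], "jaw": 0.0}, {"travel": [0, 0, -0.09], "twist": [0, 0, 0], "jaw": 0.0}, {"travel": [0, 0, -0.13], "twist": [0, 0, 0], "jaw": 0.0}, {"travel": [0, 0, -0.13], "twist": [0, 0, 0], "jaw": 0.0}])

```text
time: 11.38
tcp_pos: [580.5, -8.0, 188.6]
tool_rot: [0.99, 0.139, 0.004, 0.001]
ft_force: [0.9, 0.6, -0.5]
finger_gap: 34.3
gripper_force: 49.8
```

```bash
python3 plan.py 614.8 -158 185 16 614.8 -158 130 16
```

```text
t 11.38 tcp [580.5  -8.  188.6] th 15.98 gap 34.3 F [ 0.9  0.6 -0.5]
travel [-0.0084, 0.1536, 0.0039] twist [0.0004, -0.0012, -0.0] rows>= 2.5
travel [0.0, 0.0, 0.055] twist [0.0, 0.0, 0.0] rows>= 0.9
```

Emit:
arm_command(motion=[{"travel": [-0.003, 0.055, 0], "twist": [0, 0, 0], "jaw": 0.0}, {"travel": [-0.006, 0.11, 0], "twist": [0, 0, 0], "jaw": 0.0}, {"travel": [-0.0085, 0.153, 0.004], "twist": [0, 0, 0], "jaw": 0.0}, {"travel": [-0.0085, 0.153, 0.004], "twist": [0, 0, 0], "jaw": 0.0}, {"travel": [-0.0085, 0.153, 0.004], "twist": [0, 0, 0], "jaw": 0.0}])

```text
time: 12.0
tcp_pos: [611.2, -156.6, 179.3]
tool_rot: [0.99, 0.139, -0.001, -0.001]
ft_force: [-0.2, 0.8, 0.1]
finger_gap: 34.4
gripper_force: 49.9
```

Emit:
arm_command(motion=[{"travel": [0, 0, 0], "twist": [0, 0, 0], "jaw": 0.0}, {"travel": [0, 0, 0], "twist": [0, 0, 0], "jaw": 0.0}, {"travel": [0, 0, 0], "twist": [0, 0, 0], "jaw": 0.0}])

```text
time: 12.38
tcp_pos: [612.0, -156.9, 180.5]
tool_rot: [0.99, 0.14, 0.0, 0.0]
ft_force: [-0.7, -0.4, 0.1]
finger_gap: 34.1
gripper_force: 49.9
```

```bash
python3 plan.py 614.8 -158 75 16; python3 -c "
from ov import *
s=snap('wrist','w7')
one(s,dict(vial=(614.8,-158,.28)),'pics/ov7.png')"
```

```text
t 12.38 tcp [ 612.  -156.9  180.5] th 16.06 gap 34.1 F [-0.7 -0.4  0.1]
travel [0.0023, 0.0018, 0.1055] twist [0.0, -0.0, 0.0002] rows>= 1.7
```

View pics/ov7.png

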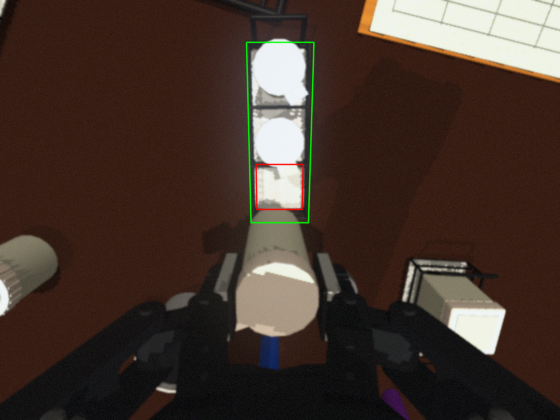

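Emit:
arm_command(motion=[{"travel": [0.002, 0.001, 0.04], "twist": [0, 0, 0], "jaw": 0.0}, {"travel": [0.002, 0.001, 0.08], "twist": [0, 0, 0], "jaw": 0.0}, {"travel": [0.002, 0.001, 0.107], "twist": [0, 0, 0], "jaw": 0.0}, {"travel": [0.002, 0.001, 0.107], "twist": [0, 0, 0], "jaw": 0.0}, {"travel": [0.002, 0.001, 0.107], "twist": [0, 0, 0], "jaw": 0.0}])

```text
time: 13.05
tcp_pos: [615.3, -158.1, 74.6]
tool_rot: [0.99, 0.139, 0.001, 0.0]
ft_force: [0.7, -0.9, 0.5]
finger_gap: 34.5
gripper_force: 49.9
```

Emit:
arm_command(motion=[{"travel": [0, 0, 0.003], "twist": [0, 0, 0], "jaw": 0.0}, {"travel": [0, 0, 0.006], "twist": [0, 0, 0], "jaw": 0.0}, {"travel": [0, 0, 0.006], "twist": [0, 0, 0], "jaw": 0.0}, {"travel": [0, 0, 0.006], "twist": [0, 0, 0], "jaw": 0.0}])

```text
time: 13.55
tcp_pos: [614.3, -158.1, 67.5]
tool_rot: [0.99, 0.139, 0.0, 0.0]
ft_force: [0.2, 0.7, -0.4]
finger_gap: 34.7
gripper_force: 49.9
```

Emit:
arm_command(motion=[{"travel": [0, 0, 0.002], "twist": [0, 0, 0], "jaw": 0.0}, {"travel": [0, 0, 0.002], "twist": [0, 0, 0], "jaw": 0.0}])

```text
time: 13.8
tcp_pos: [614.0, -158.0, 65.1]
tool_rot: [0.99, 0.139, -0.0, -0.0]
ft_force: [-0.1, 0.0, -0.6]
finger_gap: 34.6
gripper_force: 49.9
```

Emit:
arm_command(motion=[{"travel": [0, 0, 0.002], "twist": [0, 0, 0], "jaw": 0.0}, {"travel": [0, 0, 0.002], "twist": [0, 0, 0], "jaw": 0.0}])

```text
time: 14.05
tcp_pos: [614.1, -158.0, 63.1]
tool_rot: [0.99, 0.139, -0.0, -0.0]
ft_force: [0.5, -0.3, -0.1]
finger_gap: 34.6
gripper_force: 49.9
```

Emit:
arm_command(motion=[{"travel": [0, 0, 0.0015], "twist": [0, 0, 0], "jaw": 0.0}, {"travel": [0, 0, 0.0015], "twist": [0, 0, 0], "jaw": 0.0}])

```text
time: 14.3
tcp_pos: [614.8, -158.0, 62.6]
tool_rot: [0.99, 0.139, 0.001, 0.0]
ft_force: [-0.1, 1.2, 4.5]
finger_gap: 34.5
gripper_force: 50.3
```

Emit:
arm_command(motion=[{"travel": [0, 0, 0.001], "twist": [0, 0, 0], "jaw": 0.0}, {"travel": [0, 0, 0.001], "twist": [0, 0, 0], "jaw": 0.0}])

```text
time: 14.55
tcp_pos: [615.3, -157.8, 62.5]
tool_rot: [0.99, 0.139, 0.001, 0.0]
ft_force: [-2.5, 0.7, 8.2]
finger_gap: 34.7
gripper_force: 50.7
```

Emit:
arm_command(motion=[{"travel": [0, 0, -0.001], "twist": [0, 0, 0], "jaw": 0.0}, {"travel": [0, 0, -0.001], "twist": [0, 0, 0], "jaw": 0.65}, {"travel": [0, 0, -0.001], "twist": [0, 0, 0], "jaw": 0.65}, {"travel": [0, 0, -0.001], "twist": [0, 0, 0], "jaw": 0.65}, {"travel": [0, 0, -0.001], "twist": [0, 0, 0], "jaw": 0.65}])

```text
time: 15.18
tcp_pos: [614.1, -158.1, 61.6]
tool_rot: [0.99, 0.139, -0.0, -0.0]
ft_force: [0.7, 0.3, 0.1]
finger_gap: 55.7
gripper_force: 0.0
```

Emit:
arm_command(motion=[{"travel": [0, 0, -0.03], "twist": [0, 0, 0], "jaw": 0.65}, {"travel": [0, 0, -0.06], "twist": [0, 0, 0], "jaw": 0.65}, {"travel": [0, 0, -0.12], "twist": [0, 0, 0], "jaw": 0.8}, {"travel": [0, 0, -0.14], "twist": [0, 0, 0], "jaw": 1.0}, {"travel": [0, 0, -0.14], "twist": [0, 0, 0], "jaw": 1.0}])

```text
time: 15.8
tcp_pos: [615.5, -158.2, 203.9]
tool_rot: [0.99, 0.139, 0.002, 0.001]
ft_force: [0.8, 0.1, -0.1]
finger_gap: 85.4
gripper_force: 0.0
```

```bash
python3 plan.py 458.5 81.2 200 -12; python3 - <<'E'
from h import *
s=snap('wrist','w8')
m=(s['pixels'].min(2)>200).astype(np.uint8)
k,l,st,ce=cv2.connectedComponentsWithStats(m)
for i in range(1,k):
    if st[i,4]>800: print(st[i],ce[i].round(1),onz(s,[ce[i]],90).round(1))
E
```

```text
t 15.80 tcp [ 615.5 -158.2  203.9] th 15.99 gap 85.4 F [ 0.8  0.1 -0.1]
travel [-0.0849, -0.2734, 0.0029] twist [0.0002, -0.0007, 0.0777] rows>= 4.6
[ 360    0  200   89 8336] [458.2  42.3] [[ 771.6 -251.    90. ]]
[ 432    0  128   46 2346] [497.2  20.6] [[ 792.2 -271.8   90. ]]
[ 484    0   76   25 1079] [528.6   8.7] [[ 805.3 -289.7   90. ]]
[ 251   52   49   58 2145] [275.9  79.5] [[ 710.6 -130.3   90. ]]
[ 244  121   54  105 3437] [274.6 171.3] [[ 643.6 -148.4   90. ]]
[  0 259  26  50 962] [ 10.2 285.5] [[476.7  53.7  90. ]]
[ 434  297   50   35 1162] [461.  310.2] [[ 565.3 -352.1   90. ]]
```

Emit:
arm_command(motion=[{"travel": [-0.017, -0.055, 0], "twist": [0, 0, 0.0155], "jaw": 1.0}, {"travel": [-0.034, -0.11, 0.0], "twist": [0, 0, 0.031], "jaw": 1.0}, {"travel": [-0.051, -0.165, 0.0], "twist": [0, 0, 0.0465], "jaw": 1.0}, {"travel": [-0.068, -0.22, 0.003], "twist": [0, 0, 0.062], "jaw": 1.0}, {"travel": [-0.085, -0.273, 0.003], "twist": [0, 0, 0.0777], "jaw": 1.0}])

```text
time: 16.48
tcp_pos: [454.6, 82.1, 196.7]
tool_rot: [0.994, -0.106, -0.002, 0.0]
ft_force: [0.6, 0.5, 1.1]
finger_gap: 85.3
gripper_force: 0.0
```

Emit:
arm_command(motion=[{"travel": [0, 0, 0], "twist": [0, 0, 0], "jaw": 1.0}, {"travel": [0, 0, 0], "twist": [0, 0, 0], "jaw": 1.0}, {"travel": [0, 0, 0], "twist": [0, 0, 0], "jaw": 1.0}])

```text
time: 16.85
tcp_pos: [457.6, 79.4, 198.0]
tool_rot: [0.994, -0.106, -0.001, 0.0]
ft_force: [0.4, -0.8, 0.5]
finger_gap: 85.4
gripper_force: 0.0
```

```bash
python3 plan.py 458.5 81.2 38 -12; python3 - <<'E'
from h import *
s=snap('wrist','w9')
m=(s['pixels'].min(2)>190).astype(np.uint8)
k,l,st,ce=cv2.connectedComponentsWithStats(m)
for i in range(1,k):
    if st[i,4]>1500: print(st[i],ce[i].round(1),onz(s,[ce[i]],72).round(1))
E
```

```text
t 16.85 tcp [457.6  79.4 198. ] th -12.11 gap 85.4 F [ 0.4 -0.8  0.5]
travel [0.0007, -0.002, 0.16] twist [0.0001, 0.0002, -0.0003] rows>= 2.6
[ 241  164   68   67 3484] [273.9 197.3] [[461.9  81.9  72. ]]
```

Emit:
arm_command(motion=[{"travel": [0.0015, -0.002, 0.055], "twist": [0, 0, 0], "jaw": 1.0}, {"travel": [0.0015, -0.002, 0.11], "twist": [0, 0, 0], "jaw": 1.0}, {"travel": [0.0015, -0.002, 0.16], "twist": [0, 0, 0], "jaw": 1.0}, {"travel": [0.0015, -0.002, 0.16], "twist": [0, 0, 0], "jaw": 1.0}, {"travel": [0.0015, -0.002, 0.16], "twist": [0, 0, 0], "jaw": 1.0}])

```text
time: 17.52
tcp_pos: [460.7, 82.5, 40.1]
tool_rot: [0.994, -0.105, 0.001, -0.0]
ft_force: [0.6, 0.4, 0.5]
finger_gap: 85.5
gripper_force: 0.0
```

Emit:
arm_command(motion=[{"travel": [0, 0, 0], "twist": [0, 0, 0], "jaw": 0.0}, {"travel": [0, 0, 0], "twist": [0, 0, 0], "jaw": 0.0}, {"travel": [0, 0, 0], "twist": [0, 0, 0], "jaw": 0.0}, {"travel": [0, 0, 0], "twist": [0, 0, 0], "jaw": 0.0}, {"travel": [0, 0, 0], "twist": [0, 0, 0], "jaw": 0.0}], squeeze=60)

```text
time: 18.15
tcp_pos: [461.0, 82.5, 41.1]
tool_rot: [0.995, -0.105, 0.002, -0.0]
ft_force: [-2.1, -0.9, 8.8]
finger_gap: 56.3
gripper_force: 62.1
```

Emit:
arm_command(motion=[{"travel": [0, 0, -0.01], "twist": [0, 0, 0], "jaw": 0.0}, {"travel": [0, 0, -0.04], "twist": [0, 0, 0], "jaw": 0.0}, {"travel": [0, 0, -0.09], "twist": [0, 0, 0], "jaw": 0.0}, {"travel": [0, 0, -0.14], "twist": [0, 0, 0], "jaw": 0.0}, {"travel": [0, 0, -0.14], "twist": [0, 0, 0], "jaw": 0.0}])

```text
time: 18.77
tcp_pos: [462.2, 83.5, 183.4]
tool_rot: [0.995, -0.104, 0.005, -0.001]
ft_force: [-0.2, -0.5, -2.9]
finger_gap: 56.0
gripper_force: 64.5
```

```bash
python3 plan.py 484.3 388 178 -12
```

```text
t 18.77 tcp [462.2  83.5 183.4] th -11.98 gap 56.0 F [-0.2 -0.5 -2.9]
travel [-0.0416, -0.3024, 0.006] twist [-0.0005, -0.0015, 0.0001] rows>= 4.9
```

Emit:
arm_command(motion=[{"travel": [-0.0083, -0.06, 0], "twist": [0, 0, 0], "jaw": 0.0}, {"travel": [-0.0166, -0.12, 0], "twist": [0, 0, 0], "jaw": 0.0}, {"travel": [-0.025, -0.18, 0], "twist": [0, 0, 0], "jaw": 0.0}, {"travel": [-0.033, -0.24, 0], "twist": [0, 0, 0], "jaw": 0.0}, {"travel": [-0.0415, -0.302, 0], "twist": [0, 0, 0], "jaw": 0.0}])

```text
time: 19.4
tcp_pos: [480.6, 387.3, 177.4]
tool_rot: [0.995, -0.105, -0.001, 0.001]
ft_force: [0.4, 0.2, -1.1]
finger_gap: 56.3
gripper_force: 64.5
```

Emit:
arm_command(motion=[{"travel": [0, 0, 0], "twist": [0, 0, 0], "jaw": 0.0}, {"travel": [0, 0, 0], "twist": [0, 0, 0], "jaw": 0.0}, {"travel": [0, 0, 0], "twist": [0, 0, 0], "jaw": 0.0}])

```text
time: 19.77
tcp_pos: [481.6, 384.3, 178.0]
tool_rot: [0.994, -0.105, -0.0, 0.001]
ft_force: [0.7, 0.3, -2.5]
finger_gap: 56.9
gripper_force: 65.0
```

```bash
python3 plan.py 484.3 388 60 -12; python3 -c "
from ov import *
s=snap('wrist','w10')
one(s,dict(jar=(484.3,388,-.2)),'pics/ov10.png')"
```

```text
t 19.77 tcp [481.6 384.3 178. ] th -12.11 gap 56.9 F [ 0.7  0.3 -2.5]
travel [0.0019, -0.0045, 0.118] twist [0.0004, 0.0, -0.0003] rows>= 1.9
```

View pics/ov10.png

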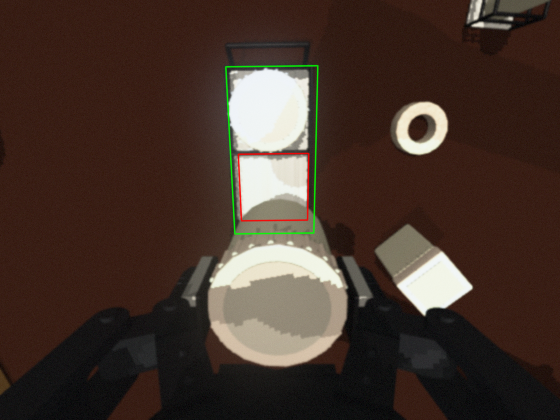

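Emit:
arm_command(motion=[{"travel": [0.002, -0.006, 0.04], "twist": [0, 0, 0], "jaw": 0.0}, {"travel": [0.002, -0.006, 0.08], "twist": [0, 0, 0], "jaw": 0.0}, {"travel": [0.002, -0.006, 0.118], "twist": [0, 0, 0], "jaw": 0.0}, {"travel": [0.002, -0.006, 0.118], "twist": [0, 0, 0], "jaw": 0.0}, {"travel": [0.002, -0.006, 0.118], "twist": [0, 0, 0], "jaw": 0.0}])

```text
time: 20.45
tcp_pos: [485.5, 392.2, 62.4]
tool_rot: [0.994, -0.105, 0.001, -0.001]
ft_force: [-0.1, 0.3, -1.1]
finger_gap: 56.3
gripper_force: 65.0
```

Emit:
arm_command(motion=[{"travel": [0, 0, 0.003], "twist": [0, 0, 0], "jaw": 0.0}, {"travel": [0, 0, 0.006], "twist": [0, 0, 0], "jaw": 0.0}, {"travel": [0, 0, 0.008], "twist": [0, 0, 0], "jaw": 0.0}, {"travel": [0, 0, 0.008], "twist": [0, 0, 0], "jaw": 0.0}])

```text
time: 20.95
tcp_pos: [484.3, 391.9, 52.7]
tool_rot: [0.995, -0.104, -0.0, 0.0]
ft_force: [0.8, 0.2, -2.5]
finger_gap: 56.3
gripper_force: 65.0
```

Emit:
arm_command(motion=[{"travel": [0, 0, 0.002], "twist": [0, 0, 0], "jaw": 0.0}, {"travel": [0, 0, 0.002], "twist": [0, 0, 0], "jaw": 0.0}])

```text
time: 21.2
tcp_pos: [484.3, 391.9, 50.5]
tool_rot: [0.995, -0.104, -0.0, 0.0]
ft_force: [0.1, 0.3, -2.1]
finger_gap: 56.7
gripper_force: 65.0
```

Emit:
arm_command(motion=[{"travel": [0, 0, 0.0015], "twist": [0, 0, 0], "jaw": 0.0}, {"travel": [0, 0, 0.0015], "twist": [0, 0, 0], "jaw": 0.0}])

```text
time: 21.45
tcp_pos: [484.3, 391.9, 49.1]
tool_rot: [0.995, -0.104, -0.0, 0.0]
ft_force: [-0.1, 0.9, -1.9]
finger_gap: 56.2
gripper_force: 65.0
```

Emit:
arm_command(motion=[{"travel": [0, 0.002, 0], "twist": [0, 0, 0], "jaw": 0.0}, {"travel": [0, 0.002, 0.0015], "twist": [0, 0, 0], "jaw": 0.0}, {"travel": [0, 0.002, 0.0015], "twist": [0, 0, 0], "jaw": 0.0}])

```text
time: 21.82
tcp_pos: [483.9, 389.9, 47.6]
tool_rot: [0.995, -0.104, -0.0, 0.0]
ft_force: [0.4, 0.2, -0.7]
finger_gap: 56.7
gripper_force: 65.0
```

Emit:
arm_command(motion=[{"travel": [0, 0, 0.0015], "twist": [0, 0, 0], "jaw": 0.0}, {"travel": [0, 0, 0.0015], "twist": [0, 0, 0], "jaw": 0.0}])

```text
time: 22.08
tcp_pos: [484.2, 390.1, 47.2]
tool_rot: [0.995, -0.104, 0.0, 0.0]
ft_force: [-0.9, -2.1, 5.2]
finger_gap: 56.7
gripper_force: 65.6
```

Contact. Release, lift, then head back for the pot.

Emit:
arm_command(motion=[{"travel": [0, 0, 0], "twist": [0, 0, 0], "jaw": 0.0}, {"travel": [0, 0, 0], "twist": [0, 0, 0], "jaw": 1.0}, {"travel": [0, 0, 0], "twist": [0, 0, 0], "jaw": 1.0}, {"travel": [0, 0, 0], "twist": [0, 0, 0], "jaw": 1.0}, {"travel": [0, 0, 0], "twist": [0, 0, 0], "jaw": 1.0}])

```text
time: 22.7
tcp_pos: [484.0, 390.0, 46.1]
tool_rot: [0.995, -0.104, -0.0, 0.0]
ft_force: [0.1, -0.7, 1.1]
finger_gap: 85.2
gripper_force: 0.0
```

Emit:
arm_command(motion=[{"travel": [0, 0, -0.03], "twist": [0, 0, 0], "jaw": 1.0}, {"travel": [0, 0, -0.06], "twist": [0, 0, 0], "jaw": 1.0}, {"travel": [0, 0, -0.12], "twist": [0, 0, 0], "jaw": 1.0}, {"travel": [0, 0, -0.155], "twist": [0, 0, 0], "jaw": 1.0}, {"travel": [0, 0, -0.155], "twist": [0, 0, 0], "jaw": 1.0}])

```text
time: 23.32
tcp_pos: [485.4, 391.8, 205.0]
tool_rot: [0.995, -0.104, 0.003, -0.002]
ft_force: [0.0, -0.7, 0.2]
finger_gap: 84.9
gripper_force: 0.0
```

```bash
python3 plan.py 383.2 264.4 200 31
```

```text
t 23.32 tcp [485.4 391.8 205. ] th -11.98 gap 84.9 F [ 0.  -0.7  0.2]
travel [-0.0736, 0.1459, 0.0038] twist [-0.0006, -0.001, -0.1194] rows>= 4.0
```

Emit:
arm_command(motion=[{"travel": [-0.018, 0.036, 0], "twist": [0, 0, -0.029], "jaw": 1.0}, {"travel": [-0.036, 0.072, 0.0], "twist": [0, 0, -0.058], "jaw": 1.0}, {"travel": [-0.055, 0.11, 0.0], "twist": [0, 0, -0.087], "jaw": 1.0}, {"travel": [-0.0735, 0.146, 0.004], "twist": [0, 0, -0.1194], "jaw": 1.0}, {"travel": [-0.0735, 0.146, 0.004], "twist": [0, 0, -0.1194], "jaw": 1.0}])

```text
time: 23.95
tcp_pos: [379.6, 259.0, 195.4]
tool_rot: [0.964, 0.267, -0.002, 0.002]
ft_force: [0.0, -0.1, -0.0]
finger_gap: 85.4
gripper_force: 0.0
```

Emit:
arm_command(motion=[{"travel": [0, 0, 0], "twist": [0, 0, 0], "jaw": 1.0}, {"travel": [0, 0, 0], "twist": [0, 0, 0], "jaw": 1.0}, {"travel": [0, 0, 0], "twist": [0, 0, 0], "jaw": 1.0}])

```text
time: 24.32
tcp_pos: [382.1, 263.4, 197.2]
tool_rot: [0.964, 0.268, -0.0, -0.0]
ft_force: [-0.6, 0.2, 0.3]
finger_gap: 85.3
gripper_force: 0.0
```

```bash
python3 plan.py 383.2 264.4 45 31; python3 - <<'E'
from h import *
s=snap('wrist','w11')
m=(s['pixels'].min(2)>190).astype(np.uint8)
k,l,st,ce=cv2.connectedComponentsWithStats(m)
for i in range(1,k):
    if st[i,4]>1000:
        ys,xs=np.where(l==i); print(st[i],cv2.minAreaRect(onz(s,np.c_[xs,ys],78)[:,:2].astype(np.float32)))
E
```

```text
t 24.32 tcp [382.1 263.4 197.2] th 31.03 gap 85.3 F [-0.6  0.2  0.3]
travel [0.0015, -0.0002, 0.1522] twist [-0.0001, -0.0, 0.0001] rows>= 2.4
[ 158    0  112   76 5148] ((479.8018493652344, 379.0909118652344), (65.39533996582031, 57.28416061401367), 79.42888641357422)
[ 342   57   52   54 1621] ((500.2483215332031, 252.90780639648438), (37.98505401611328, 39.30858612060547), 31.10528564453125)
[ 248  161   58   66 3617] ((389.0024719238281, 268.076171875), (56.861534118652344, 48.55308532714844), 31.052953720092773)
```

Emit:
arm_command(motion=[{"travel": [0.0015, 0, 0.05], "twist": [0, 0, 0], "jaw": 1.0}, {"travel": [0.0015, 0, 0.1], "twist": [0, 0, 0], "jaw": 1.0}, {"travel": [0.0015, 0, 0.153], "twist": [0, 0, 0], "jaw": 1.0}, {"travel": [0.0015, 0, 0.153], "twist": [0, 0, 0], "jaw": 1.0}, {"travel": [0.0015, 0, 0.153], "twist": [0, 0, 0], "jaw": 1.0}])

```text
time: 25.0
tcp_pos: [384.1, 264.5, 45.7]
tool_rot: [0.964, 0.267, 0.001, -0.0]
ft_force: [-0.3, -0.0, 0.1]
finger_gap: 85.4
gripper_force: 0.0
```

Emit:
arm_command(motion=[{"travel": [0, 0, 0], "twist": [0, 0, 0], "jaw": 0.0}, {"travel": [0, 0, 0], "twist": [0, 0, 0], "jaw": 0.0}, {"travel": [0, 0, 0], "twist": [0, 0, 0], "jaw": 0.0}, {"travel": [0, 0, 0], "twist": [0, 0, 0], "jaw": 0.0}, {"travel": [0, 0, 0], "twist": [0, 0, 0], "jaw": 0.0}], squeeze=60)

```text
time: 25.62
tcp_pos: [384.3, 263.9, 46.0]
tool_rot: [0.964, 0.267, 0.002, 0.0]
ft_force: [-1.2, -0.5, 8.2]
finger_gap: 47.4
gripper_force: 60.6
```

Emit:
arm_command(motion=[{"travel": [0, 0, -0.01], "twist": [0, 0, 0], "jaw": 0.0}, {"travel": [0, 0, -0.04], "twist": [0, 0, 0], "jaw": 0.0}, {"travel": [0, 0, -0.09], "twist": [0, 0, 0], "jaw": 0.0}, {"travel": [0, 0, -0.165], "twist": [0, 0, 0], "jaw": 0.0}, {"travel": [0, 0, -0.165], "twist": [0, 0, 0], "jaw": 0.0}])

```text
time: 26.25
tcp_pos: [385.0, 265.1, 213.8]
tool_rot: [0.964, 0.267, 0.004, -0.001]
ft_force: [0.9, 0.3, -2.3]
finger_gap: 47.3
gripper_force: 62.2
```

```bash
python3 plan.py 460 0 210 25 480 -220 210 18 490 -370.5 190 11.9
```

```text
t 26.25 tcp [385.  265.1 213.8] th 31.00 gap 47.3 F [ 0.9  0.3 -2.3]
travel [-0.0723, 0.2659, 0.0035] twist [0.0001, -0.0014, 0.0167] rows>= 4.4
travel [-0.0748, 0.2078, 0.0] twist [0.0, 0.0, 0.0194] rows>= 3.5
travel [-0.037, 0.1462, 0.02] twist [0.0, 0.0, 0.0169] rows>= 2.4
```

Emit:
arm_command(motion=[{"travel": [-0.0145, 0.053, 0], "twist": [0, 0, 0.003], "jaw": 0.0}, {"travel": [-0.029, 0.106, 0], "twist": [0, 0, 0.007], "jaw": 0.0}, {"travel": [-0.0435, 0.16, 0], "twist": [0, 0, 0.01], "jaw": 0.0}, {"travel": [-0.058, 0.213, 0], "twist": [0, 0, 0.013], "jaw": 0.0}, {"travel": [-0.0725, 0.266, 0], "twist": [0, 0, 0.0167], "jaw": 0.0}])

```text
time: 26.88
tcp_pos: [457.3, -3.9, 208.7]
tool_rot: [0.976, 0.216, -0.001, 0.0]
ft_force: [0.8, 0.3, -1.4]
finger_gap: 46.8
gripper_force: 62.2
```

Emit:
arm_command(motion=[{"travel": [-0.015, 0.042, 0], "twist": [0, 0, 0.004], "jaw": 0.0}, {"travel": [-0.03, 0.084, 0], "twist": [0, 0, 0.008], "jaw": 0.0}, {"travel": [-0.045, 0.126, 0], "twist": [0, 0, 0.012], "jaw": 0.0}, {"travel": [-0.06, 0.168, 0], "twist": [0, 0, 0.016], "jaw": 0.0}, {"travel": [-0.075, 0.208, 0], "twist": [0, 0, 0.0194], "jaw": 0.0}])

```text
time: 27.5
tcp_pos: [477.0, -223.5, 208.5]
tool_rot: [0.988, 0.156, -0.001, -0.0]
ft_force: [0.9, 0.9, -1.2]
finger_gap: 47.5
gripper_force: 62.2
```

Emit:
arm_command(motion=[{"travel": [-0.012, 0.05, 0.005], "twist": [0, 0, 0.006], "jaw": 0.0}, {"travel": [-0.025, 0.1, 0.01], "twist": [0, 0, 0.012], "jaw": 0.0}, {"travel": [-0.037, 0.146, 0.02], "twist": [0, 0, 0.0169], "jaw": 0.0}, {"travel": [-0.037, 0.146, 0.02], "twist": [0, 0, 0.0169], "jaw": 0.0}, {"travel": [-0.037, 0.146, 0.02], "twist": [0, 0, 0.0169], "jaw": 0.0}])

```text
time: 28.12
tcp_pos: [487.5, -371.3, 188.4]
tool_rot: [0.995, 0.104, -0.001, -0.001]
ft_force: [0.1, 1.6, -1.0]
finger_gap: 47.0
gripper_force: 62.4
```

Emit:
arm_command(motion=[{"travel": [0, 0, 0], "twist": [0, 0, 0], "jaw": 0.0}, {"travel": [0, 0, 0], "twist": [0, 0, 0], "jaw": 0.0}, {"travel": [0, 0, 0], "twist": [0, 0, 0], "jaw": 0.0}])

```text
time: 28.5
tcp_pos: [488.1, -371.9, 189.7]
tool_rot: [0.995, 0.104, 0.0, 0.0]
ft_force: [0.2, -1.0, -1.3]
finger_gap: 47.5
gripper_force: 62.4
```

```bash
python3 plan.py 490 -370.5 65 11.9; python3 -c "
from ov import *
s=snap('wrist','w12')
one(s,dict(pot=(490,-370.5,.208)),'pics/ov12.png')"
```

```text
t 28.50 tcp [ 488.1 -371.9  189.7] th 11.99 gap 47.5 F [ 0.2 -1.  -1.3]
travel [0.0021, -0.0011, 0.1247] twist [0.0001, -0.0001, 0.0003] rows>= 2.0
```

View pics/ov12.png

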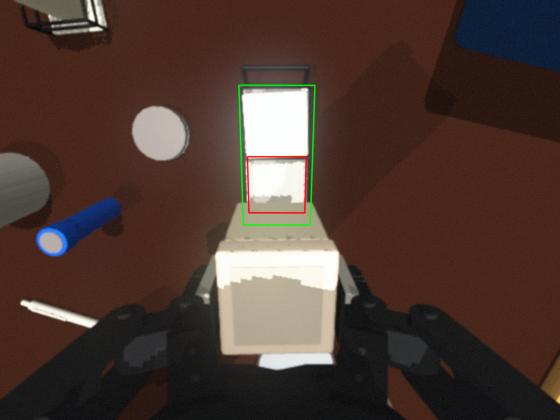

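Emit:
arm_command(motion=[{"travel": [0.002, -0.001, 0.04], "twist": [0, 0, 0], "jaw": 0.0}, {"travel": [0.002, -0.001, 0.08], "twist": [0, 0, 0], "jaw": 0.0}, {"travel": [0.002, -0.001, 0.125], "twist": [0, 0, 0], "jaw": 0.0}, {"travel": [0.002, -0.001, 0.125], "twist": [0, 0, 0], "jaw": 0.0}, {"travel": [0.002, -0.001, 0.125], "twist": [0, 0, 0], "jaw": 0.0}])

```text
time: 29.18
tcp_pos: [490.8, -371.9, 66.0]
tool_rot: [0.995, 0.104, 0.001, 0.001]
ft_force: [1.1, 0.6, -1.4]
finger_gap: 47.0
gripper_force: 62.5
```

Emit:
arm_command(motion=[{"travel": [0, 0, 0.003], "twist": [0, 0, 0], "jaw": 0.0}, {"travel": [0, 0, 0.006], "twist": [0, 0, 0], "jaw": 0.0}, {"travel": [0, 0, 0.008], "twist": [0, 0, 0], "jaw": 0.0}, {"travel": [0, 0, 0.008], "twist": [0, 0, 0], "jaw": 0.0}])

```text
time: 29.68
tcp_pos: [489.5, -371.2, 56.3]
tool_rot: [0.995, 0.104, -0.0, 0.0]
ft_force: [-0.3, 0.3, -0.8]
finger_gap: 47.2
gripper_force: 62.5
```

Emit:
arm_command(motion=[{"travel": [0, 0, 0.002], "twist": [0, 0, 0], "jaw": 0.0}, {"travel": [0, 0, 0.002], "twist": [0, 0, 0], "jaw": 0.0}])

```text
time: 29.92
tcp_pos: [489.5, -371.1, 54.1]
tool_rot: [0.995, 0.104, -0.0, -0.0]
ft_force: [0.2, 0.4, -1.2]
finger_gap: 47.3
gripper_force: 62.5
```

Emit:
arm_command(motion=[{"travel": [0, 0, 0.0015], "twist": [0, 0, 0], "jaw": 0.0}, {"travel": [0, 0, 0.0015], "twist": [0, 0, 0], "jaw": 0.0}])

```text
time: 30.18
tcp_pos: [489.5, -371.1, 52.6]
tool_rot: [0.995, 0.104, -0.0, -0.0]
ft_force: [-0.8, -0.8, -1.0]
finger_gap: 47.3
gripper_force: 62.5
```

Emit:
arm_command(motion=[{"travel": [0, 0, 0.001], "twist": [0, 0, 0], "jaw": 0.0}, {"travel": [0, 0, 0.001], "twist": [0, 0, 0], "jaw": 0.0}])

```text
time: 30.42
tcp_pos: [489.7, -371.2, 52.1]
tool_rot: [0.995, 0.104, 0.0, 0.0]
ft_force: [-1.7, 0.9, -0.0]
finger_gap: 47.0
gripper_force: 62.7
```

Emit:
arm_command(motion=[{"travel": [0, 0, 0.001], "twist": [0, 0, 0], "jaw": 0.0}, {"travel": [0, 0, 0.001], "twist": [0, 0, 0], "jaw": 0.0}])

```text
time: 30.68
tcp_pos: [489.8, -371.2, 52.1]
tool_rot: [0.995, 0.104, 0.0, 0.0]
ft_force: [-2.8, 1.0, 7.5]
finger_gap: 46.8
gripper_force: 63.4
```

Contact. Release, lift, and back away for a check by the fixed cameras.

Emit:
arm_command(motion=[{"travel": [0, 0, -0.001], "twist": [0, 0, 0], "jaw": 0.0}, {"travel": [0, 0, -0.001], "twist": [0, 0, 0], "jaw": 1.0}, {"travel": [0, 0, -0.001], "twist": [0, 0, 0], "jaw": 1.0}, {"travel": [0, 0, -0.001], "twist": [0, 0, 0], "jaw": 1.0}, {"travel": [0, 0, -0.001], "twist": [0, 0, 0], "jaw": 1.0}])

```text
time: 31.3
tcp_pos: [489.6, -371.2, 51.7]
tool_rot: [0.995, 0.104, -0.0, 0.0]
ft_force: [-1.0, -0.0, 0.6]
finger_gap: 85.3
gripper_force: 0.0
```

Emit:
arm_command(motion=[{"travel": [0, 0, -0.03], "twist": [0, 0, 0], "jaw": 1.0}, {"travel": [0, 0, -0.06], "twist": [0, 0, 0], "jaw": 1.0}, {"travel": [0, 0, -0.12], "twist": [0, 0, 0], "jaw": 1.0}, {"travel": [0, 0, -0.18], "twist": [0, 0, 0], "jaw": 1.0}, {"travel": [0, 0, -0.18], "twist": [0, 0, 0], "jaw": 1.0}])

```text
time: 31.92
tcp_pos: [492.8, -373.1, 238.2]
tool_rot: [0.995, 0.104, 0.005, 0.004]
ft_force: [-0.6, -0.4, -0.5]
finger_gap: 85.2
gripper_force: 0.0
```

Emit:
arm_command(motion=[{"travel": [-0.05, 0.025, 0], "twist": [0, 0, 0], "jaw": 1.0}, {"travel": [-0.1, 0.05, 0], "twist": [0, 0, 0], "jaw": 1.0}, {"travel": [-0.15, 0.1, 0], "twist": [0, 0, 0], "jaw": 1.0}, {"travel": [-0.15, 0.15, 0], "twist": [0, 0, 0], "jaw": 1.0}, {"travel": [-0.15, 0.15, 0], "twist": [0, 0, 0], "jaw": 1.0}])

```text
time: 32.55
tcp_pos: [370.9, -552.8, 229.3]
tool_rot: [0.995, 0.101, -0.001, -0.0]
ft_force: [-0.4, 2.4, -0.4]
finger_gap: 85.4
gripper_force: 0.0
```

```bash
python3 - <<'E'
from h import *
t=snap('top','top2'); s=snap('scene','scene2')
i=cv2.imread('pics/top2.png')[100:310,75:475]
cv2.imwrite('pics/fin.png',cv2.resize(i,(800,420),interpolation=cv2.INTER_CUBIC))
E
```

```text
(no output)
```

View pics/fin.png

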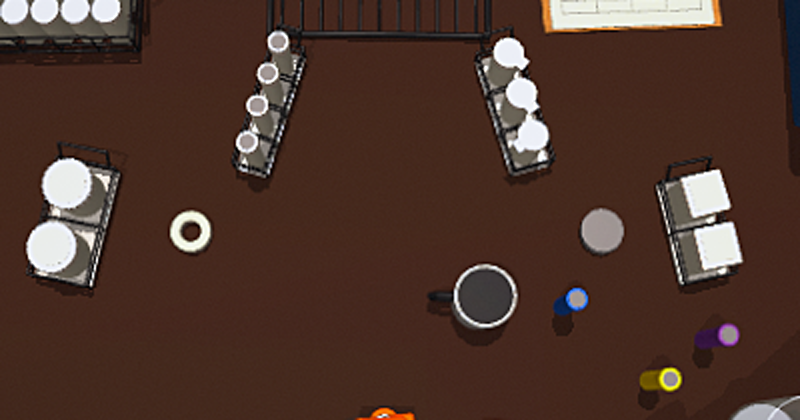

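View pics/scene2.png

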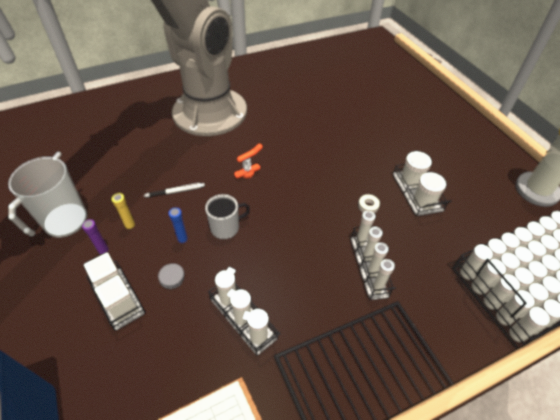

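```bash
python3 - <<'E'
from h import *
t=load('top2')
P=np.array([[247,142],[257,105],[533,134],[521,94],[51,247],[67,184],[719,246],[705,194]])/2+[75,100]-.25
Z=[104,104,90,90,78,78,84,84]
e=np.array([onz(t,[p],z)[0,:2] for p,z in zip(P,Z)])
d=e[1::2]-e[::2];print(e.round(1),d.round(1),np.hypot(*d.T).round(1))
E
```

```text
[[ 594.8  163.5]
 [ 637.6  153.8]
 [ 611.9 -157.9]
 [ 658.8 -144.8]
 [ 478.2  387.1]
 [ 551.   372.6]
 [ 486.5 -372.4]
 [ 546.8 -358.1]] [[ 42.7  -9.8]
 [ 46.9  13. ]
 [ 72.8 -14.5]
 [ 60.3  14.3]] [43.8 48.7 74.2 61.9]
```

```bash
python3 -c "
from workcell import manip
print(manip.job_done())"
```

```text
the job is handed in; nothing more can be done
None
```

All four samples are standing in their own racks and released, the strip cup was not touched, and I handed the job in after about 33 s. The final pictures put each sample within about 5 mm of its cell centre (12 mm allowed), but the hand-in gave back no verdict.

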